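Hang the lopsided spice scoop on the spring scale

ROBOT

A 6-joint arm with a two-finger parallel gripper is mounted at the origin on the work surface. World frame = base frame: x ahead of the robot, y to its left, z up, the work surface at z = 0. Lengths are in m, angles in degrees, forces in N, time in s.
With the tool pointing down it reaches from about 0.4 to 0.825 m from the base axis. Payload 7 kg.
Tool frame: the origin (TCP) lies midway between the tips of the shut fingers; the grasp point (between the pads) lies r.grasp_offset behind it (r.grasp_offset is the distance from the TCP to the grasp point, in m); x points along the fingers, z is the direction in which the jaws open and shut, and the axes are right-handed (so a half turn about x gives the same grasp; the last joint's range is limited). The gripper opens to 88 mm and grips with 3 to 60 N. Pads are 19 mm wide; open, the fingers measure 130 mm over their backs; the gripper's body (78 mm by 193 mm) begins 47 mm behind the grasp point.
Start: joints at [-59.353, 20.546, 0.682, 0, -70.136, -16.507], TCP at [0.165, -0.655, 0.227] pointing down, gripper open.
Joint ranges: [-176.03, 176.03], [-82.01, 121.73], [-58.28, 71.71], [-173.87, 95.51], [-174.79, -0.11], [-173.66, 173.66]. Speed limits (degrees/s): [136.94, 136.94, 172.46, 180, 180, 180].

INTERFACE

Orientations are given as [roll, pitch, yaw] about the fixed x, y, z axes, in that order (R = Rz(yaw) Ry(pitch) Rx(roll)).
In Python, from plant import readout, vision, close_job, r gives the robot as it stands.
- The arm moves only by the shell command python3 -m handwheel 'ROWS' [OPENING] [FORCE]. ROWS is JSON, a list that holds one entry, the list of rows, each a list of 4 numbers: the shift along the world's x, y, z in units of 40 mm (1.0 is 40 mm), then the turn about the world's z in units of 5 degrees (1.0 is 5 degrees). In form: [[[tx, ty, tz, roll], ...]]. A call has 1 to 8 rows; each row shifts and turns the pose as measured when the row begins; what a row does not reach is not made up. A row lasts 1/10 s, in which the tool goes at most 50 mm and 8.59 degrees, less where a joint would pass 70% of its speed; a pose out of reach is approached as far as the arm can. A call is refused whole if a number of a shift passes 1 or a number of a turn 1, either way. A call with a gripper value outside its range is refused whole. OPENING is the finger opening in mm, from 0 to 87.6, set as the call begins (- or left out, the last holds). The fingers move at their own pace and stop on an object; FORCE is the grip in N (left out, the last holds). Time passes only in rows, so rows that do not move let the fingers close. It gives the time, the measured TCP pose, the force and the opening at its end, in the units of the state.
- readout.get_state(): the state, without advancing time (a new reading comes with each control period).
- vision.capture(name): name is "scene" or "top" or "wrist"; returns the picture (384x512x3 uint8, blue, green, red); there is no depth.
- vision.get_calibration(name): a dict with "intrinsics" (3x3 intrinsics, pixels), "dist" ([k1, k2, p1, p2, k3] as OpenCV has them; the pictures are not rectified), "pose" (4x4, takes a point from camera to world coordinates). Camera axes: x right, y up, looking along -z (the intrinsics and any distortion apply to the point x, -y, -z); pixel columns grow to the right and rows downward; lengths in m; the calibration is good to about 2 mm. A picture is of the moment at which its call begins: read the wrist's pose just before it. get_calibration takes no time and is no camera call; for the wrist camera it gives the pose at the moment of the call.
- close_job(): hands the job in, once; it reports no verdict.
The state is a dict: "time_s": time; "joints": joint angles; "qd": joint speeds; "joint_torque": joint torques, N m; "tcp_pos": TCP position; "eef_rot": TCP orientation; "contact_force": force on the tool from outside, world axes, zero at the start; "moment": the same for the moment, N m; "gripper_width": finger opening in m.
Only numpy, scipy, OpenCV 4.12 (cv2) and the standard library are available. Lean on these libraries where they do the work, as an engineer would, in place of code of your own. Each camera call takes 0.05 s, during which the arm holds its last target.

TASK

Pick up the steel scoop by its orange grip and hang its open hook over the bare rod of the spring scale's arm. Its pan pulls to one side, so give it the lean at which it balances before you let go, keep hold while the arm sinks slowly (no faster than about 3 cm a second) and release only once the scale carries its whole weight, no more and no less, so that it neither swings nor bobs. Do not press hard on the scale, leave the lantern, the spice jar and the cup where they are, and finish with the scoop hanging at rest from the rod.

Things in the scene. Friction and masses are not known exactly. Their poses are not given: they have to be found in the camera images.
- scoop_grip (a point): Centre of the orange grip block on top of the loose steel scoop: 24 mm (x) by 14 mm (y, grasp across this) by 42 mm tall (z). The scoop stands upright, its z up; this point is 166 mm above its underside. Below the block: a 10 mm neck, the hook, then a strap (24 mm wide in x, y = -9.5 to -13.5 mm) down to a round pan 84 mm across, 30 mm deep, centred at y = -53 mm.
- scoop_hook (a point): Where the scale's rod axis lies in the scoop's hook once seated, 36 mm below the grip centre, same axes. The hook is an upside-down 90 degree V, 24 mm long in x, open below and at both x ends; leg at -y: the strap; at +y: a lip ending 11 mm below this point; legs 17 mm apart. It goes over the rod sideways, coming from the rod's -y side lip raised above it, then down along the scoop's own z.
- scoop_balance (a point): The scoop's centre of mass, inside the pan side: 35 mm towards -y and 83 mm below the hook point, x = 0, same axes. So it hangs in balance turned +0.40 rad about its own x axis (pan side down, lip side up). The scoop's mass is unknown, 0.13 to 0.49 kg.
- rod_seat (a point): Middle of the bare 8 mm steel rod of the scale's arm, on its axis, 265 mm above the table unloaded. The rod lies level along x: 77 mm to the green carriage in +x, 36 mm to an upturned tip (13 mm high) in -x. Hang the scoop here, within 15 mm, its x along this x. It moves down with the arm.
- scale: The fixed spring scale; may stand turned. Origin on the table straight below the rod's middle, same axes. Grey column 87 mm to 113 mm in +x, 303 mm high; foot 130 by 150 mm, 14 mm thick, from 40 mm in +x; white dial in a green ring, 96 mm across, its face 73 mm in +x, its centre 85 mm up.
- scale_arm (a joint): How far the scale's arm has sunk, m: 0 unloaded, grows downwards, stop at 0.1. A light spring bears it: it gives way at about 0.1 N, then sinks 1 mm per 0.06 N (60 N/m), lightly damped. The hanging scoop sinks it 20 to 78 mm, depending on its unknown weight.
- lantern: Orange camping lantern, 84 mm across, 148 mm tall with its wire bail; bystander. Origin at the centre of its underside.
- jar: Glass spice jar with a red screw lid, 62 mm across, 95 mm tall; bystander. Origin at the centre of its underside.
- cup: Blue ceramic cup, 76 mm across, 80 mm tall; bystander. Origin at the centre of its underside.
- box: Small wooden box, 110 by 120 by 128 mm, its swing door with a brass bolt standing open to -x; fixed. Origin at the centre of its underside.
Not all that is in view belongs to the job. There is more than one size of the part that bears scoop_grip; the job needs the smallest.

How it is judged (in metres and radians):
On the way:
1. the scoop, still held in the fingers, rests on the rod and the arm has sunk more than 12 mm under it (contact force between scoop and the fingers above 1 N and contact force between scoop and scale above 0.4 N and value of joint scale_arm above 0.012 m), for 0.2 s.
At the end, for the whole second after the job is handed in: The scoop's hook is seated on the rod, within 22 mm of the middle of the rod along it and 6 mm across and in height; the arm has sunk more than 12 mm and is still (under 0.02 m/s); the scoop leans less than 0.6 rad and is at rest (under 0.03 m/s and 0.3 rad/s) (x of scoop_hook in the frame of rod_seat between -0.022 and 0.022 m and y of scoop_hook in the frame of rod_seat between -0.006 and 0.006 m and z of scoop_hook in the frame of rod_seat between -0.006 and 0.006 m and value of joint scale_arm above 0.012 m and velocity of joint scale_arm between -0.02 and 0.02 m/s and angle between scoop_grip's own z axis and vertical below 0.6 rad and linear speed of scoop below 0.03 m/s and angular speed of scoop below 0.3 rad/s); the robot touches nothing.
It fails at once if the scale's arm drops faster than 0.07 m/s (velocity of joint scale_arm above 0.07 m/s).
It fails at once if the scale's arm springs up faster than 0.07 m/s (velocity of joint scale_arm below -0.07 m/s).
It fails at once if the scoop swings faster than 1.5 rad/s while the arm carries it (value of joint scale_arm above 0.01 m and angular speed of scoop above 1.5 rad/s).
It fails at once if the scoop is pressed on the scale with more than 10 N (contact force between scoop and scale above 10 N).
It fails at once if the lantern, jar or cup is moved more than 20 mm (distance of any of lantern, jar, cup from where it was at the start of the episode above 0.02 m).
It also fails if it takes over 54 s, if anything falls off the work surface, if the arm or the gripper's body presses on something with over 40 N, if the wrist force passes 120 N, or if a joint passes its speed limit or range.

## Working session

There is one attempt and no reset: what is moved stays moved. The work goes in short steps, Python scripts to look and compute and a shell command to move; the robot and the scene stay as the last step left them, time stands still between calls to the robot, and variables do not carry over. Pictures are saved under pics/ and viewed, and the job is handed in when it is done.

```bash
ls && mkdir -p pics && python3 - <<'E'
from plant import readout, vision, r
import cv2
s=readout.get_state()
for k,v in s.items(): print(k,v)
print(r.grasp_offset)
for n in ["scene","top","wrist"]:
    c=vision.get_calibration(n); print(n,c)
    cv2.imwrite(f"pics/{n}0.png",vision.capture(n))
E
```

```text
pics
time_s 0.0
joints [-5.93521195e+01  2.05913922e+01  6.34413533e-01 -2.10685447e-02
 -7.01347797e+01 -1.65049160e+01]
qd [-0.02869551  0.02890652 -0.0595906  -0.01577517  0.04038489 -0.14438766]
joint_torque [-2.65424587e-04 -5.82715845e+01  2.93067706e+01  6.99767411e+00
  6.96237505e-03 -1.49798116e-04]
tcp_pos [ 0.16477323 -0.65408427  0.22562504]
eef_rot [  4.32624418  89.90612779 108.46203358]
contact_force [0.59446363 0.13989177 0.69933339]
moment [-0.0123097   0.0197744  -0.05977196]
gripper_width 0.08769059363050381
0.0188
scene {'intrinsics': array([[366.76815816,   0.        , 252.54198846],
       [  0.        , 366.76815816, 194.57240788],
       [  0.        ,   0.        ,   1.        ]]), 'dist': array([-0.00906452,  0.        ,  0.        ,  0.        ,  0.        ]), 'pose': array([[ 0.55005137, -0.56648865,  0.61362374,  1.26209856],
       [ 0.83494462,  0.38854463, -0.38974422, -0.46535548],
       [-0.01763453,  0.72672118,  0.68670616,  0.93301811],
       [ 0.        ,  0.        ,  0.        ,  1.        ]])}
top {'intrinsics': array([[370.56525217,   0.  
[... 466 characters left out ...]
+00],
       [ 0.00000000e+00,  0.00000000e+00,  0.00000000e+00,
         1.00000000e+00]])}
wrist {'intrinsics': array([[334.35658726,   0.        , 254.18860521],
       [  0.        , 334.35658726, 195.88988715],
       [  0.        ,   0.        ,   1.        ]]), 'dist': array([-0.00443116,  0.        ,  0.        ,  0.        ,  0.        ]), 'pose': array([[-2.44456455e-01, -9.37817939e-01, -2.46451934e-01,
         9.89634241e-02],
       [ 9.69660181e-01, -2.36318929e-01, -6.25499628e-02,
        -6.71235719e-01],
       [ 4.19220124e-04, -2.54265369e-01,  9.67134399e-01,
         3.83826797e-01],
       [ 0.00000000e+00,  0.00000000e+00,  0.00000000e+00,
         1.00000000e+00]])}
```

View pics/scene0.png

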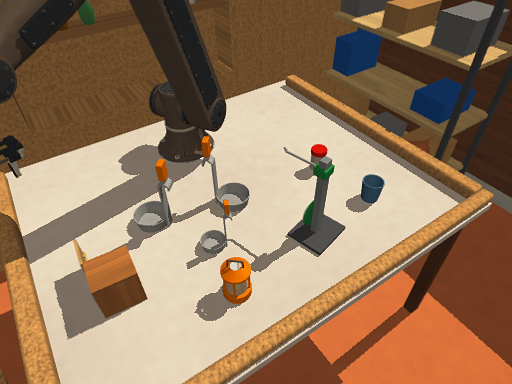

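View pics/top0.png

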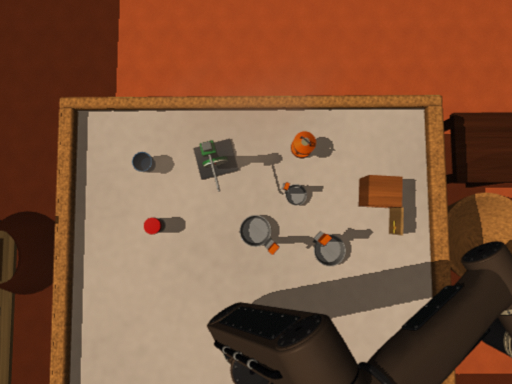

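View pics/wrist0.png

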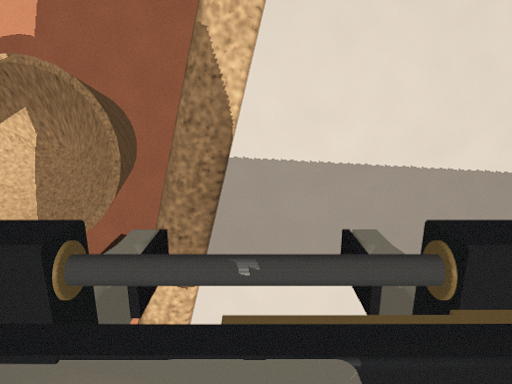

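```bash
cat > h.py <<'E'
from plant import readout, vision, r
import cv2, numpy as np
def ray(n,uv,cal=None):
    c=cal or vision.get_calibration(n)
    p=cv2.undistortPoints(np.array([[uv]],float),c["intrinsics"],c["dist"])[0,0]
    T=c["pose"]; d=T[:3,:3]@np.array([p[0],-p[1],-1.0]); return T[:3,3],d/np.linalg.norm(d)
def plane(n,uv,z,cal=None):
    o,d=ray(n,uv,cal); return o+d*(z-o[2])/d[2]
def tri(*rays):
    A=np.zeros((3,3));b=np.zeros(3)
    for o,d in rays:
        P=np.eye(3)-np.outer(d,d);A+=P;b+=P@o
    x=np.linalg.solve(A,b)
    return x,[np.linalg.norm((np.eye(3)-np.outer(d,d))@(x-o)) for o,d in rays]
def proj(n,X,cal=None):
    c=cal or vision.get_calibration(n);T=c["pose"]
    p=T[:3,:3].T@(np.array(X)-T[:3,3]); p=np.array([p[0],-p[1],-p[2]])
    return cv2.projectPoints(p[None],np.zeros(3),np.zeros(3),c["intrinsics"],c["dist"])[0][0,0]
def crop(img,u0,v0,u1,v1,k,name):
    cv2.imwrite(name,cv2.resize(img[v0:v1,u0:u1],None,fx=k,fy=k,interpolation=cv2.INTER_CUBIC))
def axes():
    s=readout.get_state()
    from scipy.spatial.transform import Rotation as R
    M=R.from_euler("xyz",s["eef_rot"],degrees=True).as_matrix(); return s,M
E
python3 - <<'E'
from h import *
t=cv2.imread("pics/top0.png");s=cv2.imread("pics/scene0.png")
crop(t,180,130,340,260,5,"pics/topc.png"); crop(s,130,120,350,280,3.6,"pics/scc.png")
st,M=axes(); print(M.round(3))
for n,im in (("top",t),("scene",s)):
    hsv=cv2.cvtColor(im,cv2.COLOR_BGR2HSV)
    m=cv2.inRange(hsv,(8,200,150),(16,255,255))
    k,l,stt,c=cv2.connectedComponentsWithStats(m)
    for i in range(1,k):
        if stt[i,4]>15: print(n,stt[i],c[i])
E
```

```text
[[-0.    -0.97  -0.244]
 [ 0.001 -0.244  0.97 ]
 [-1.     0.     0.001]]
top [  116     0   396   120 35888] [323.81433905  46.20433014]
top [291 132  21  25 276] [300.26086957 144.60869565]
top [284 183   5   6  23] [286.2173913  185.60869565]
top [486 188  26   9 164] [500.54878049 190.90853659]
top [369 192  27   4  50] [380.3 194.4]
top [320 235  11  10  60] [325.2 239.4]
top [269 244  10  10  56] [273.08928571 248.55357143]
top [ 456  342   56   32 1131] [485.49955791 361.20159151]
scene [202 136   9  19  71] [206.57746479 142.83098592]
scene [155 159  13  22 122] [162.2295082  167.20491803]
scene [224 200   5   6  24] [225.70833333 202.375     ]
scene [222 257  29  26 394] [237.75634518 272.21319797]
scene [220 261   6  11  30] [222.9        265.73333333]
scene [224 262   7   9  18] [227.61111111 265.77777778]
scene [234 282  17  17  72] [244.58333333 293.125     ]
```

View pics/topc.png

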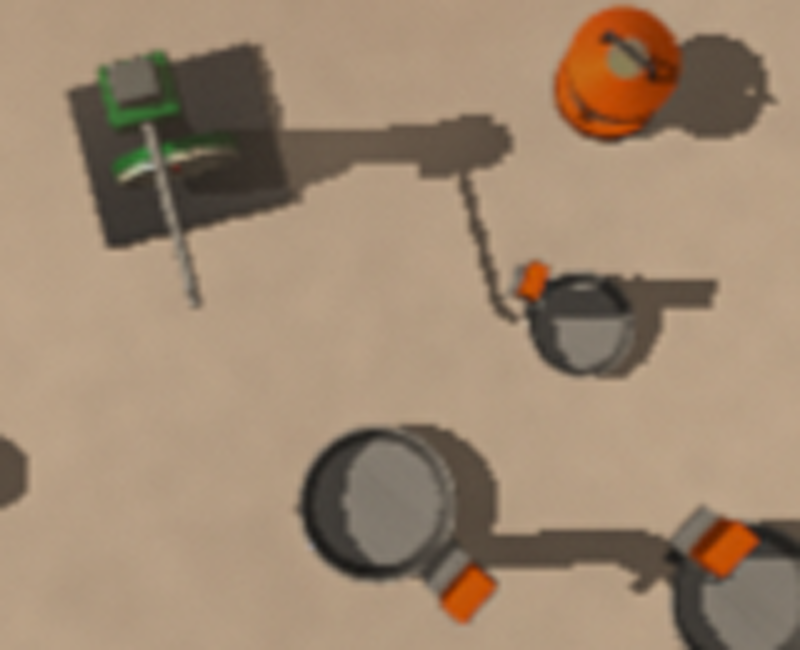

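View pics/scc.png

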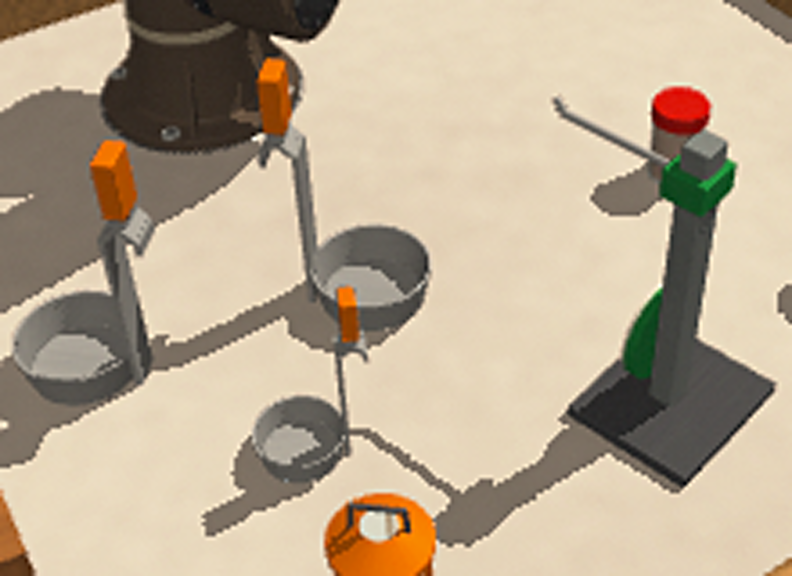

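```bash
python3 - <<'E'
from h import *
def T(a,b): 
    x,e=tri(ray("top",a),ray("scene",b)); print(x.round(4),np.round(e,4)); return x
g=T((287,186.2),(226.4,207))
t=T((219,190.3),(285,149.8)); c=T((209.6,155.6),(314.7,164.4))
d=c-t; print("rod dir",np.degrees(np.arctan2(d[1],d[0])),np.linalg.norm(d))
for z in (0.03,0): print("pan",plane("top",((582/5+180),(325/5+130)),z), )
print("pan scene", plane("scene",(300/3.6+130,430/3.6+120),0.03))
print("lantern",plane("top",(302,143),0.12),"big1",T((273,248.5),(206.6,147)),"big2",T((325,239.4),(161.5,170)))
print("jar",plane("top",(152,226),.095),"cup",plane("top",(143.5,162),.08))
E
```

```text
[ 0.5772 -0.1234  0.1659] [0.0007 0.0007]
[0.5567 0.1031 0.2661] [0.0001 0.0001]
[0.6665 0.1305 0.27  ] [0.003 0.003]
rod dir 14.007649684362802 0.11327974873799494
pan [ 0.55440165 -0.17187984  0.03      ]
pan [ 0.55623845 -0.17534468  0.        ]
pan scene [ 0.55822284 -0.17018515  0.03      ]
[ 0.3687 -0.0692  0.2357] [0.0004 0.0004]
[ 0.3972 -0.2376  0.2382] [0.0009 0.0009]
lantern [ 0.73807589 -0.18477164  0.12      ] big1 [ 0.36865329 -0.06922651  0.2357044 ] big2 [ 0.39718728 -0.23755011  0.23821022]
jar [0.44080924 0.36243875 0.095     ] cup [0.67813185 0.40195544 0.08      ]
```

```bash
python3 -m handwheel '[[[0.3,0.4,0.8,1],[0.6,0.77,0.8,1],[0.6,0.77,0.5,1],[0.6,0.77,0.2,1],[0.6,0.77,0,1],[0.6,0.77,0,1],[0.6,0.77,0,1],[0.6,0.77,0,1]]]' 87 20
```

```text
time_s: 0.95
tcp_pos: [0.346, -0.4153, 0.3164]
eef_rot: [12.6, 89.5, 157.8]
contact_force: [0.9, -0.8, -0.5]
gripper_width: 0.087
```

```bash
python3 -m handwheel '[[[0.6,0.77,0,1],[0.6,0.77,0,1],[0.6,0.77,0,0.2],[0.6,0.77,0,0],[0.6,0.77,0,0],[0.6,0.77,0,0],[0.6,0.77,0,0],[0.6,0.77,0,0]]]' && python3 - <<'E'
from h import *
cal=vision.get_calibration("wrist"); w=vision.capture("wrist"); cv2.imwrite("pics/w1.png",w); np.save("w1.npy",cal["pose"])
st,M=axes(); print(st["tcp_pos"],st["joints"].round(1),M.round(3)); print(cal["pose"].round(3)); print(proj("wrist",(0.577,-0.123,.187)))
E
```

```text
time_s: 1.75
tcp_pos: [0.5429, -0.1563, 0.3164]
eef_rot: [6.1, 89.5, 163.0]
contact_force: [1.3, 0.4, 0.4]
gripper_width: 0.0869
[ 0.54600774 -0.15285993  0.31560173] [  4.    8.1  -4.4  -0.2 -77.9 -26.9] [[-0.007 -0.391 -0.92 ]
 [ 0.003 -0.92   0.391]
 [-1.     0.     0.008]]
[[-0.92  -0.381 -0.092  0.518]
 [ 0.392 -0.889 -0.235 -0.22 ]
 [ 0.007 -0.253  0.967  0.475]
 [ 0.     0.     0.     1.   ]]
[235.09451655 230.69464003]
```

View pics/w1.png

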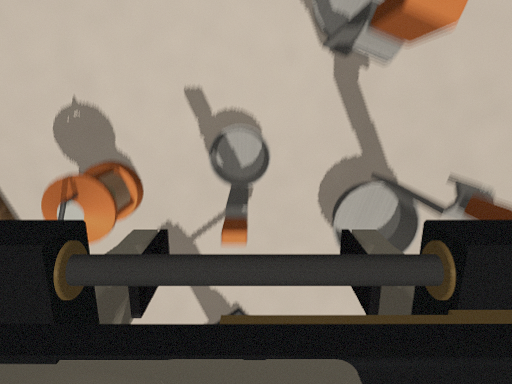

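```bash
python3 -m handwheel '[[[0.4,0.4,0,0],[0.4,0.4,0,0],[0,0,0,0],[0,0,0,0]]]' && python3 - <<'E'
from h import *
cal=vision.get_calibration("wrist"); w=vision.capture("wrist"); cv2.imwrite("pics/w2.png",w); np.save("w2.npy",cal["pose"])
st,M=axes(); print(st["tcp_pos"],M.round(3)); 
crop(w,180,70,320,240,3.5,"pics/w2c.png")
crop(cv2.imread("pics/w1.png"),180,100,320,250,3.5,"pics/w1c.png")
def bl(w,v1):
    hsv=cv2.cvtColor(w,cv2.COLOR_BGR2HSV); m=cv2.inRange(hsv,(6,180,90),(18,255,255)); m[:, :190]=0;m[:,300:]=0;m[v1:]=0
    c=max(cv2.findContours(m,0,2)[0],key=cv2.contourArea); print(cv2.minAreaRect(c),cv2.boundingRect(c),cv2.contourArea(c))
bl(w,255);bl(cv2.imread("pics/w1.png"),255)
E
```

```text
time_s: 2.2
tcp_pos: [0.5803, -0.1167, 0.3141]
eef_rot: [5.8, 89.4, 163.0]
contact_force: [0.0, -0.6, -0.4]
gripper_width: 0.0868
[ 0.58015207 -0.11681105  0.31393491] [[-0.01  -0.388 -0.922]
 [ 0.003 -0.922  0.388]
 [-1.     0.001  0.011]]
((254.5, 174.0), (14.0, 25.0), 90.0) (242, 167, 26, 15) 148.0
((233.5, 227.5), (13.0, 23.0), 90.0) (222, 221, 24, 14) 163.5
```

View pics/w2c.png

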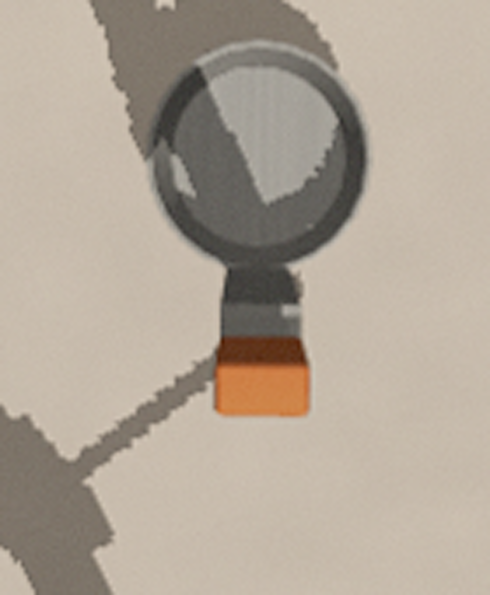

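View pics/w1c.png

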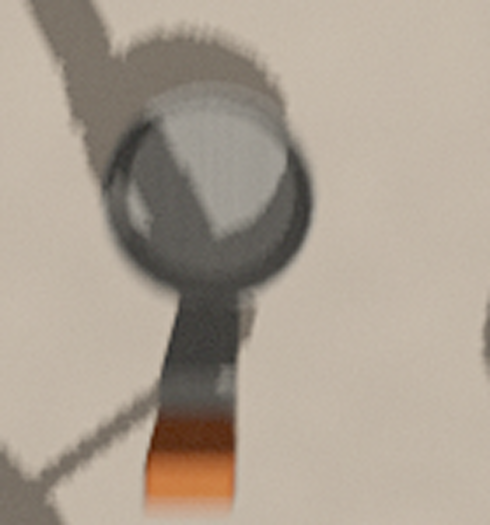

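```bash
python3 - <<'E'
from h import *
c=vision.get_calibration("wrist")
g=plane("wrist",(254.9,181.1),.187,c); p=plane("wrist",(254.6,113.5),.03,c)
x,e=tri(ray("wrist",(254.9,181.1),c),ray("top",(287.2,186.0))); print("tri",x,e)
v=p-g; print(g,p,np.linalg.norm(v[:2]),"scoop x yaw",np.degrees(np.arctan2(v[1],v[0]))+90)
a=plane("wrist",(180+217/3.5,70+388/3.5),.187,c);b=plane("wrist",(180+309/3.5,70+388/3.5),.187,c);print("w",np.linalg.norm(a-b),np.degrees(np.arctan2(*(a-b)[1::-1])))
st,M=axes(); print(st["tcp_pos"],"jaw yaw",np.degrees(np.arctan2(M[1,2],M[0,2])))
E
```

```text
tri [ 0.57593444 -0.12275126  0.187102  ] [np.float64(0.00013411423365471177), np.float64(0.00013411423365451336)]
[ 0.57607604 -0.12272195  0.187     ] [ 0.553359   -0.17288448  0.03      ] 0.05506671835775587 scoop x yaw -24.364278196627552
w 0.022899500791215145 -22.91346469319529
[ 0.58015207 -0.11681105  0.31393491] jaw yaw 157.1964376698796
```

```bash
python3 -m handwheel '[[[-0.1,-0.15,-0.6,-0.2],[0,0,-0.9,0],[0,0,-0.9,0],[0,0,-0.7,0],[0,0,-0.5,0],[0,0,0,0]]]'
```

```text
time_s: 2.85
tcp_pos: [0.5732, -0.1276, 0.168]
eef_rot: [-7.9, 89.6, 147.9]
contact_force: [-0.1, 0.3, -0.3]
gripper_width: 0.0866
```

```bash
python3 - <<'E'
from h import *
w=vision.capture("wrist"); cv2.imwrite("pics/w3.png",w)
st,M=axes(); print(st["tcp_pos"],M.round(3),"jaw yaw",np.degrees(np.arctan2(M[1,2],M[0,2])))
E
```

```text
[ 0.57421503 -0.12768514  0.16975859] [[-0.003 -0.409 -0.913]
 [ 0.003 -0.913  0.409]
 [-1.    -0.001  0.004]] jaw yaw 155.85875628673432
```

View pics/w3.png

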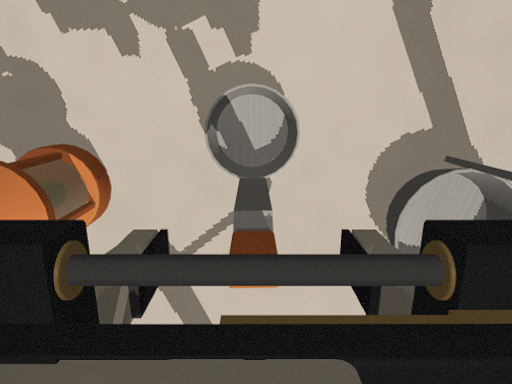

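```bash
python3 -m handwheel '[[[0.05,0.13,-0.35,0],[0,0,0,0],[0,0,0,0]]]' && python3 -m handwheel '[[[0,0,0,0],[0,0,0,0],[0,0,0,0],[0,0,0,0],[0,0,0,0],[0,0,0,0],[0,0,0,0],[0,0,0,0]]]' 10 10
```

```text
time_s: 3.2
tcp_pos: [0.5782, -0.1231, 0.1589]
eef_rot: [-112.1, 89.8, 43.8]
contact_force: [0.1, -0.1, 1.2]
gripper_width: 0.087
time_s: 4.0
tcp_pos: [0.5794, -0.1231, 0.1616]
eef_rot: [-135.0, 89.6, 20.9]
contact_force: [0.1, 0.8, -0.2]
gripper_width: 0.0285
```

```bash
python3 -m handwheel '[[[-0.05,0,-0.15,0],[0,0,0,0],[0,0,0,0]]]' 34 && python3 -m handwheel '[[[0,0,0,0],[0,0,0,0],[0,0,0,0],[0,0,0,0]]]' 10 8 && python3 - <<'E'
from h import *
w=vision.capture("wrist"); cv2.imwrite("pics/w4.png",w)
st,M=axes(); print(st["tcp_pos"],M.round(3),st["contact_force"],st["moment"],st["gripper_width"])
E
```

```text
time_s: 4.3
tcp_pos: [0.577, -0.123, 0.1547]
eef_rot: [-133.0, 89.6, 22.9]
contact_force: [-0.1, -0.4, 0.8]
gripper_width: 0.0341
time_s: 4.7
tcp_pos: [0.5768, -0.123, 0.1546]
eef_rot: [-130.8, 89.7, 25.1]
contact_force: [0.2, -0.4, -1.0]
gripper_width: 0.0237
[ 0.57684206 -0.12301552  0.1546139 ] [[ 0.005 -0.409 -0.912]
 [ 0.003 -0.912  0.409]
 [-1.    -0.005 -0.004]] [-0.33306122  0.47341246 -0.87692357] [0.09302813 0.23766388 0.01638142] 0.02382124479352211
```

View pics/w4.png

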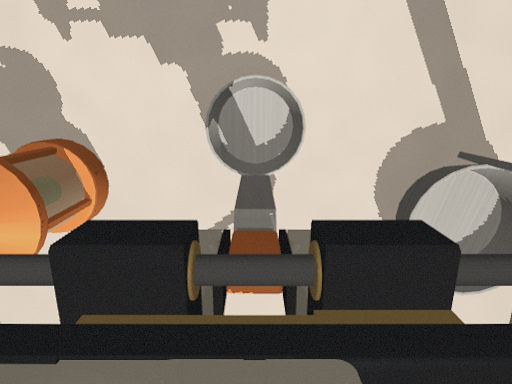

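```bash
python3 -m handwheel '[[[0,0,0.2,0],[0,0,0.3,0],[0,0,0.3,0],[0,0,0.3,0],[0,0,0.3,0],[0,0,0,0]]]' && python3 - <<'E'
from h import *
w=vision.capture("wrist"); cv2.imwrite("pics/w5.png",w); cv2.imwrite("pics/s5.png",vision.capture("scene"))
crop(cv2.imread("pics/s5.png"),170,130,310,270,4,"pics/s5c.png")
st,M=axes(); print(st["tcp_pos"],st["contact_force"],st["moment"],st["gripper_width"])
E
```

```text
time_s: 5.35
tcp_pos: [0.5771, -0.1231, 0.2168]
eef_rot: [-136.9, 89.6, 19.0]
contact_force: [0.2, 0.4, -0.4]
gripper_width: 0.0238
[ 0.57613236 -0.12292693  0.21465046] [-0.31857289  0.19447689 -1.60618718] [0.0719855  0.13877185 0.01099161] 0.023897001221584772
```

View pics/w5.png

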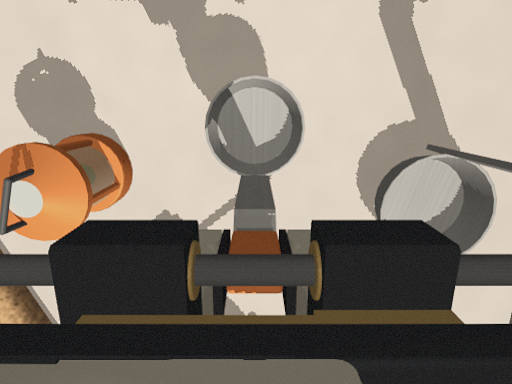

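View pics/s5c.png

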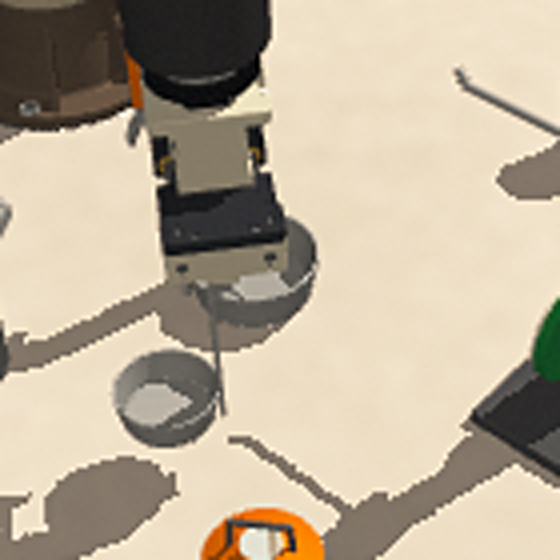

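```bash
python3 -m handwheel '[[[0,0,0,0],[0,0,0,0],[0,0,0,0],[0,0,0,0],[0,0,0,0]]]' 10 4 && python3 - <<'E'
from h import *
w=vision.capture("wrist"); cv2.imwrite("pics/w6.png",w)
st,M=axes(); print(st["tcp_pos"],st["contact_force"],st["moment"],st["gripper_width"])
E
```

```text
time_s: 5.95
tcp_pos: [0.5748, -0.1228, 0.2121]
eef_rot: [-68.9, 89.8, 86.9]
contact_force: [-0.1, -0.7, -1.8]
gripper_width: 0.0239
[ 0.5747552  -0.12279107  0.21205787] [-0.20798223 -0.12449399 -2.53985173] [ 0.06928001  0.00558777 -0.01789156] 0.024161257790850876
```

View pics/w6.png

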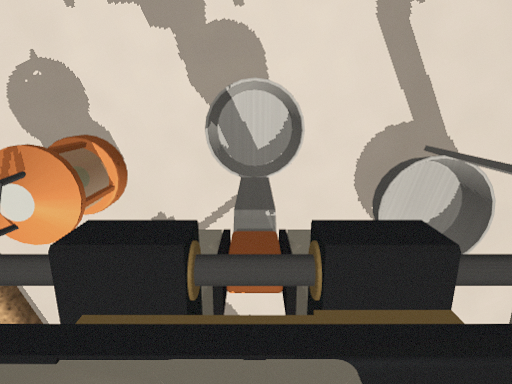

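```bash
python3 -m handwheel '[[[0,0,0,0],[0,0,0,0],[0,0,0,0],[0,0,0,0],[0,0,0,0]]]' 10 3 && python3 - <<'E'
from h import *
w=vision.capture("wrist"); cv2.imwrite("pics/w7.png",w)
st,M=axes(); print(st["tcp_pos"],st["contact_force"],st["moment"],st["gripper_width"])
crop(w,160,60,350,310,3,"pics/w7c.png");crop(cv2.imread("pics/w4.png"),160,60,350,310,3,"pics/w4c.png")
E
```

```text
time_s: 6.5
tcp_pos: [0.5748, -0.1228, 0.212]
eef_rot: [-67.2, 89.8, 88.7]
contact_force: [0.1, -0.4, -1.8]
gripper_width: 0.0241
[ 0.5747668  -0.12279412  0.21197215] [ 0.33947097 -0.59597376 -2.47137138] [0.12501797 0.0084339  0.01200532] 0.023963166943521217
```

View pics/w7c.png

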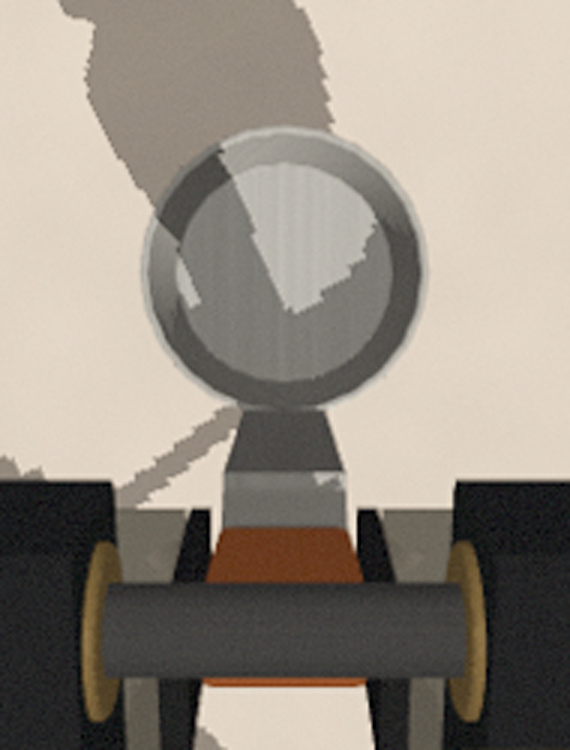

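View pics/w4c.png

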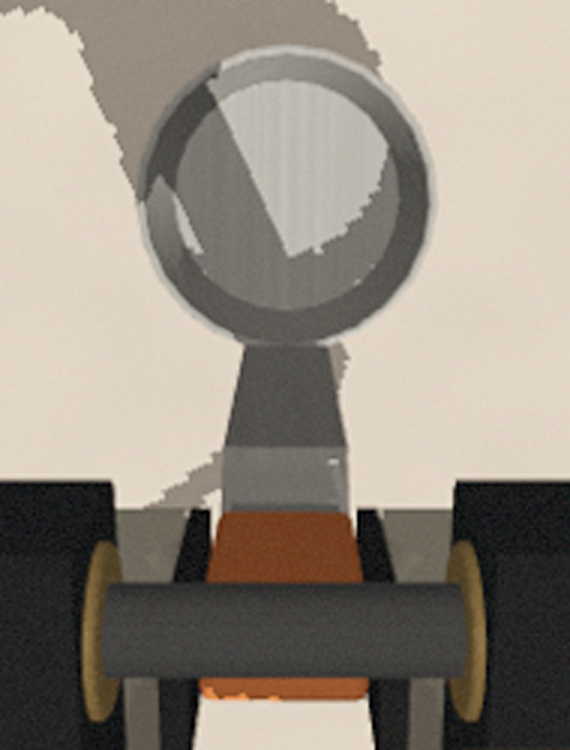

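```bash
cat >> h.py <<'E'
def pts(lean,tcp,yaw,off=0.0114,slip=0.0):
    # scoop points (hook, pan rim centre) for a lean about scoop x, pivot at grasp point
    X=np.array([np.cos(yaw),np.sin(yaw),0]);Y=np.array([-np.sin(yaw),np.cos(yaw),0]);Z=np.array([0,0,1.])
    piv=np.array(tcp)+Z*r.grasp_offset
    d=off-r.grasp_offset
    def P(y,z):
        z=z+d; c,s=np.cos(lean),np.sin(lean)
        return piv+Y*(c*y-s*z)+Z*(s*y+c*z)
    return dict(hook=P(0,-.036),rim=P(-.053,-.136),low=P(-.095,-.166),grip=P(0,0),lip=P(.0075,-.047))
def lean_from_row(row,cal,tcp,yaw,key="rim"):
    from scipy.optimize import brentq
    f=lambda a: proj("wrist",pts(a,tcp,yaw)[key],cal)[1]-row
    return brentq(f,-0.4,1.2)
E
python3 -m handwheel '[[[0,0,0,0],[0,0,0,0],[0,0,0,0]]]' && python3 - <<'E'
from h import *
cal=vision.get_calibration("wrist");w=vision.capture("wrist"); cv2.imwrite("pics/w8.png",w)
crop(w,160,60,350,310,3,"pics/w8c.png")
st,M=axes(); print(st["tcp_pos"],st["contact_force"]); yaw=np.arctan2(-M[1,2],-M[0,2]); print(np.degrees(yaw))
for row in (125,148.6): print(row,lean_from_row(row,cal,st["tcp_pos"],yaw))
E
```

```text
time_s: 6.85
tcp_pos: [0.5748, -0.1228, 0.2121]
eef_rot: [-67.0, 89.8, 88.8]
contact_force: [-0.7, -0.1, -1.2]
gripper_width: 0.024
[ 0.57478454 -0.12283748  0.21204908] [ 0.3607929  -0.86236191 -1.57112065]
-24.18704014376776
125 -0.010938329808630527
148.6 0.12714811225144115
```

View pics/w8c.png

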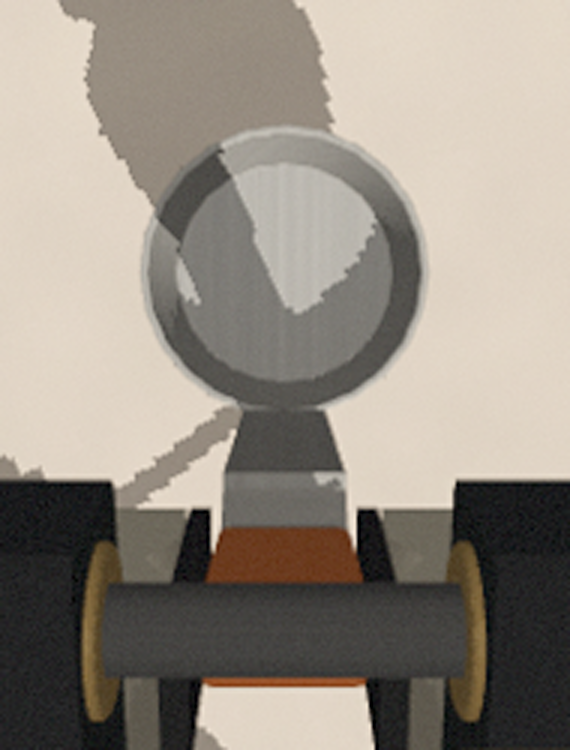

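```bash
python3 - <<'E'
from h import *
t=cv2.imread("pics/top0.png"); crop(t,300,150,450,270,5,"pics/boxc.png")
s=cv2.imread("pics/scene0.png"); crop(s,60,220,180,330,5,"pics/boxs.png")
E
```

View pics/boxc.png

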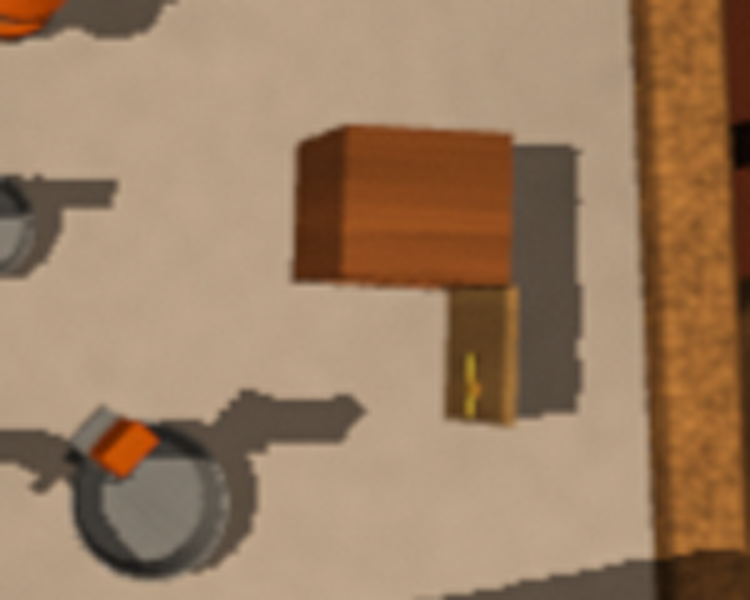

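View pics/boxs.png

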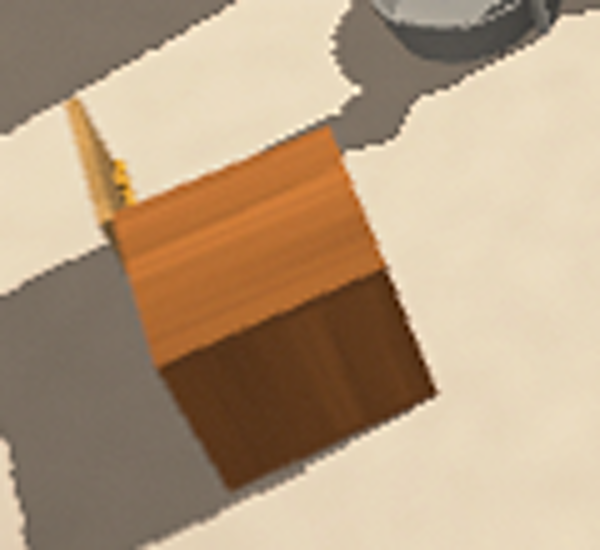

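```bash
python3 - <<'E'
from h import *
for u,v,z in ((298,143,0),(293,282,0),(347,125,.128),(343,285,.128)): print(plane("top",(300+u/5,150+v/5),z).round(3))
yaw=np.radians(-24.2)
for l in (0.127,.3,.4,.45):
    P=pts(l,(0,0,.212),0); print(l,{k:(v[1:]*1000).round(1) for k,v in P.items()})
E
```

```text
[ 0.619 -0.425  0.   ]
[ 0.51  -0.418  0.   ]
[ 0.619 -0.424  0.128]
[ 0.504 -0.417  0.128]
0.127 {'hook': array([  5.5, 187.7]), 'rim': array([-34.4,  81.8]), 'low': array([-72.3,  46.8]), 'grip': array([  0.9, 223.5]), 'lip': array([ 14.3, 177.8])}
0.3 {'hook': array([ 12.8, 189.3]), 'rim': array([-8.3, 78.1]), 'low': array([-39.5,  37.1]), 'grip': array([  2.2, 223.7]), 'lip': array([ 23.2, 181. ])}
0.4 {'hook': array([ 16.9, 190.8]), 'rim': array([ 7. , 78.1]), 'low': array([-20. ,  34.1]), 'grip': array([  2.9, 224. ]), 'lip': array([ 28.1, 183.6])}
0.45 {'hook': array([ 18.9, 191.7]), 'rim': array([14.7, 78.6]), 'low': array([-10.1,  33.3]), 'grip': array([  3.2, 224.1]), 'lip': array([ 30.4, 185.1])}
```

```bash
python3 -m handwheel '[[[0,-0.2,0,0.4],[-0.05,-0.5,0,0.8],[-0.05,-0.7,0,0.8],[-0.05,-0.8,0,0.8],[-0.05,-0.8,0,0.8],[-0.05,-0.7,0,0.5],[0,-0.5,0,0],[0,-0.2,0,0]]]' 10 6 && python3 -m handwheel '[[[0,0,0,0]]]'  && python3 - <<'E'
from h import *
cal=vision.get_calibration("wrist");w=vision.capture("wrist"); cv2.imwrite("pics/w9.png",w)
st,M=axes(); print(st["tcp_pos"],st["contact_force"],st["joints"].round(1)); yaw=np.arctan2(-M[1,2],-M[0,2]); print(np.degrees(yaw))
E
```

```text
time_s: 7.7
tcp_pos: [0.5645, -0.3036, 0.2122]
eef_rot: [-78.1, 89.8, 99.3]
contact_force: [-0.4, 0.9, -1.1]
gripper_width: 0.0239
time_s: 7.8
tcp_pos: [0.5642, -0.3044, 0.2119]
eef_rot: [-70.3, 89.8, 107.0]
contact_force: [-0.3, 0.8, -1.4]
gripper_width: 0.0237
[ 0.56420172 -0.30385901  0.21184423] [ 0.34595278  0.62784123 -1.0401683 ] [-11.   18.   -4.9  -0.2 -67.2   8.4]
-2.6502228315635885
```

View pics/w9.png

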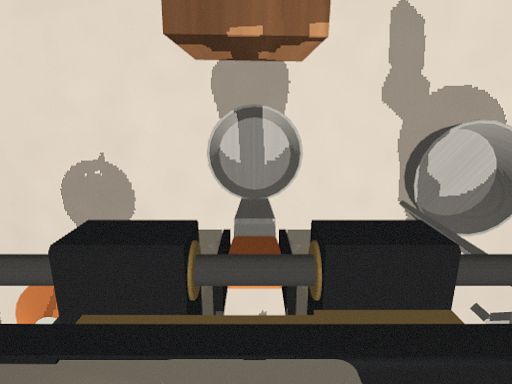

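```bash
python3 -m handwheel '[[[0,-0.4,0,0],[0,-0.35,0,0],[0,-0.2,0,0],[0,-0.2,0,0],[0,-0.2,0,0],[0,-0.2,0,0],[0,-0.2,0,0],[0,-0.2,0,0]]]' 10 3.2 && python3 - <<'E'
from h import *
cal=vision.get_calibration("wrist");w=vision.capture("wrist"); cv2.imwrite("pics/w10.png",w)
st,M=axes(); print(st["tcp_pos"],st["contact_force"]); 
E
```

```text
time_s: 8.65
tcp_pos: [0.5652, -0.3836, 0.2123]
eef_rot: [-81.1, 89.8, 96.4]
contact_force: [1.1, 1.3, -2.0]
gripper_width: 0.024
[ 0.56507772 -0.38468675  0.21217504] [ 0.39698679 -0.51930013 -1.44372593]
```

View pics/w10.png

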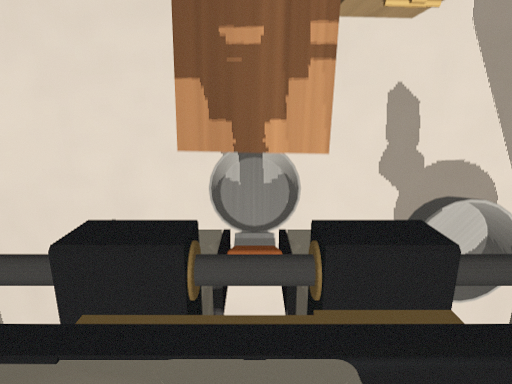

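```bash
python3 -m handwheel '[[[0,-0.15,0,0],[0,0,0,0],[0,0,0,0]]]' && python3 -m handwheel '[[[0,0,0,0],[0,0.1,0,0],[0,0.2,0,0],[0,0.4,0,0],[0,0.4,0,0],[0,0.3,0,0],[0,0.1,0,0]]]' 10 8 && python3 - <<'E'
from h import *
cal=vision.get_calibration("wrist");w=vision.capture("wrist"); cv2.imwrite("pics/w11.png",w)
crop(w,160,60,350,310,3,"pics/w11c.png")
st,M=axes(); print(st["tcp_pos"],st["contact_force"]);yaw=np.arctan2(-M[1,2],-M[0,2])
for row in (180,185,190,195,200,205): print(row,lean_from_row(row,cal,st["tcp_pos"],yaw))
E
```

```text
time_s: 9.0
tcp_pos: [0.5649, -0.3917, 0.2119]
eef_rot: [-75.5, 89.8, 101.9]
contact_force: [-0.2, 0.1, -2.6]
gripper_width: 0.024
time_s: 9.7
tcp_pos: [0.5647, -0.3252, 0.2122]
eef_rot: [-80.9, 89.8, 96.7]
contact_force: [-0.6, -0.1, -2.3]
gripper_width: 0.0236
[ 0.56482194 -0.32507648  0.21230934] [-1.23319129 -0.16667798 -2.13236742]
180 0.31392070005663314
185 0.3440197737586607
190 0.3741460167119874
195 0.4042863023424639
200 0.4344274625133399
205 0.46455632253767004
```

View pics/w11c.png

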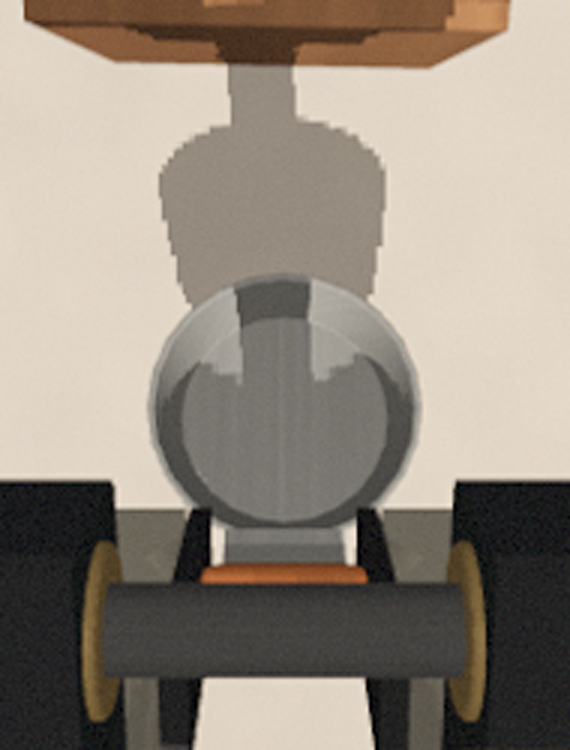

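```bash
python3 - <<'E'
from h import *
F=[]
for i in range(24):
    im=vision.capture("scene"); F.append(readout.get_state()["contact_force"])
F=np.array(F); print(F.mean(0),F.std(0),F.std(0)/24**.5, readout.get_state()["time_s"])
cv2.imwrite("pics/s11.png",im); 
E
```

```text
[ 0.02391059  0.09543705 -1.65064131] [0.63690169 0.44624463 0.54212353] [0.13000701 0.0910893  0.1106605 ] 10.95
```

View pics/s11.png

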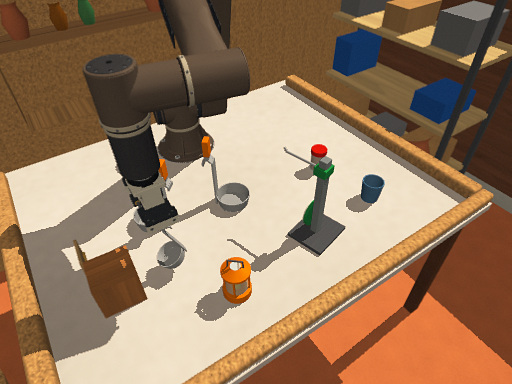

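```bash
python3 - <<'E'
from h import *
t=cv2.imread("pics/top0.png"); s=cv2.imread("pics/scene0.png")
crop(t,200,145,235,200,14,"pics/rt.png"); crop(s,278,140,340,190,12,"pics/rs.png")
E
```

```text
(no output)
```

View pics/rt.png

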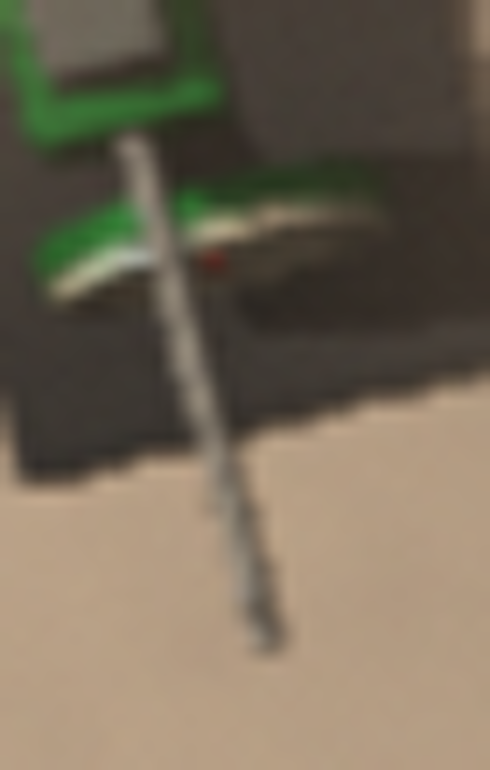

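View pics/rs.png

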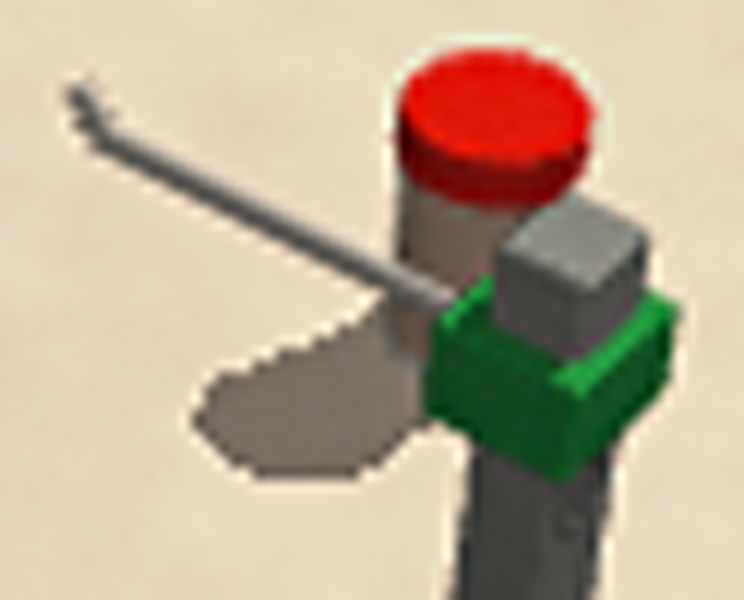

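```bash
cat >> h.py <<'E'
def px(u,v,k,u0,v0): return ((u+.5)/k-.5+u0,(v+.5)/k-.5+v0)
E
python3 - <<'E'
from h import *
T=lambda u,v: ray("top",px(u,v,14,200,145)); S=lambda u,v: ray("scene",px(u,v,12,278,140))
a,b=T(131,140),T(262,620); c,d=S(445,300),S(105,142)
n1=np.cross(a[1],b[1]); n2=np.cross(c[1],d[1]); D=np.cross(n1,n2); D/=np.linalg.norm(D); D*=np.sign(D[0])
print("dir",D,"yaw",np.degrees(np.arctan2(D[1],D[0])))
P=np.linalg.lstsq(np.array([n1,n2]),np.array([n1@a[0],n2@c[0]]),rcond=None)[0]
def on(ry):
    # closest point on line to ray
    o,q=ry; A=np.array([D,-q]).T; t=np.linalg.lstsq(A,o-P,rcond=None)[0]; return P+D*t[0]
for n,q in (("bend",d),("bendT",b),("car",c),("carT",T(128,138))): print(n,on(q).round(4))
print("tiptop",tri(T(268,645),S(73,90)))
E
```

```text
dir [0.96487298 0.26180104 0.02191671] yaw 15.18069044049037
bend [0.5605 0.1055 0.2615]
bendT [0.5617 0.1058 0.2616]
car [0.6601 0.1325 0.2638]
carT [0.6734 0.1361 0.2641]
tiptop (array([0.55395253, 0.10167463, 0.27555006]), [np.float64(0.0016797059071859582), np.float64(0.0016797059071860336)])
```

```bash
python3 -m handwheel '[[[0,0,0.1,0],[0,0.1,0.3,0.2],[0.05,0.3,0.5,0.5],[0.15,0.5,0.5,0.5],[0.2,0.6,0.5,0.5],[0.2,0.7,0.4,0.5],[0.2,0.8,0.2,0.5],[0.2,0.8,0,0.5]]]' 10 20 && python3 -m handwheel '[[[0.1,0.8,0,0.3],[0.1,0.8,0,0],[0.1,0.8,0,0],[0,0.8,0,0],[0,0.6,0,0],[0,0.4,0,0],[0,0.2,0,0],[0,0,0,0]]]' && python3 - <<'E'
from h import *
st,M=axes(); print(st["tcp_pos"],M.round(3));print("yaw",np.degrees(np.arctan2(-M[1,2],-M[0,2])))
E
```

```text
time_s: 11.75
tcp_pos: [0.604, -0.1729, 0.3224]
eef_rot: [-141.5, 89.9, 52.6]
contact_force: [1.0, 0.9, -1.3]
gripper_width: 0.0238
time_s: 12.55
tcp_pos: [0.6167, 0.0153, 0.3325]
eef_rot: [178.2, 89.3, 14.5]
contact_force: [0.8, -0.5, -1.3]
gripper_width: 0.024
[0.61674193 0.0153341  0.33248144] [[ 0.012  0.281 -0.96 ]
 [ 0.003 -0.96  -0.281]
 [-1.     0.    -0.012]]
yaw 16.327684960444657
```

```bash
python3 -m handwheel '[[[0,0,-0.3,-0.25],[0,0,-0.3,0],[0,0,0,0],[0,0,0,0]]]' && python3 - <<'E'
from h import *
cal=vision.get_calibration("wrist");w=vision.capture("wrist"); cv2.imwrite("pics/w12.png",w)
st,M=axes();yaw=np.arctan2(-M[1,2],-M[0,2]);print(st["tcp_pos"],"yaw",np.degrees(yaw),M[:,0])
s=vision.capture("scene");cv2.imwrite("pics/s12.png",s);crop(s,210,90,350,230,5,"pics/s12c.png")
crop(w,160,60,350,310,3,"pics/w12c.png")
P=pts(.395,st["tcp_pos"],yaw); print({k:v.round(4) for k,v in P.items()})
for k,v in P.items(): print(k,proj("scene",v).round(1),((proj("scene",v)-(210,90))*5).round(0), proj("wrist",v,cal).round(1))
for row in (188,193,198): print(row,lean_from_row(row,cal,st["tcp_pos"],yaw))
E
```

```text
time_s: 12.95
tcp_pos: [0.6162, 0.0122, 0.3057]
eef_rot: [175.9, 89.4, 10.7]
contact_force: [1.3, 0.2, -1.7]
gripper_width: 0.0233
[0.6160455  0.01226124 0.30551654] yaw 14.794605851976725 [ 0.01005778  0.00207791 -0.99994726]
{'hook': array([0.6118, 0.0284, 0.2843]), 'rim': array([0.6144, 0.0183, 0.1716]), 'low': array([ 0.6214, -0.008 ,  0.1277]), 'grip': array([0.6153, 0.015 , 0.3175]), 'lip': array([0.6089, 0.0392, 0.277 ])}
hook [275.9 163.2] [329. 366.] [255.1 259.3]
rim [272.7 194.1] [314. 520.] [256.1 194.2]
low [266.8 209.1] [284. 596.] [256.4 157.3]
grip [273.  156.1] [315. 330.] [254.6 262.9]
lip [278.3 163.3] [341. 367.] [255.2 270.8]
188 0.35777472845524444
193 0.38794049416031157
198 0.4181122415937501
```

View pics/s12c.png

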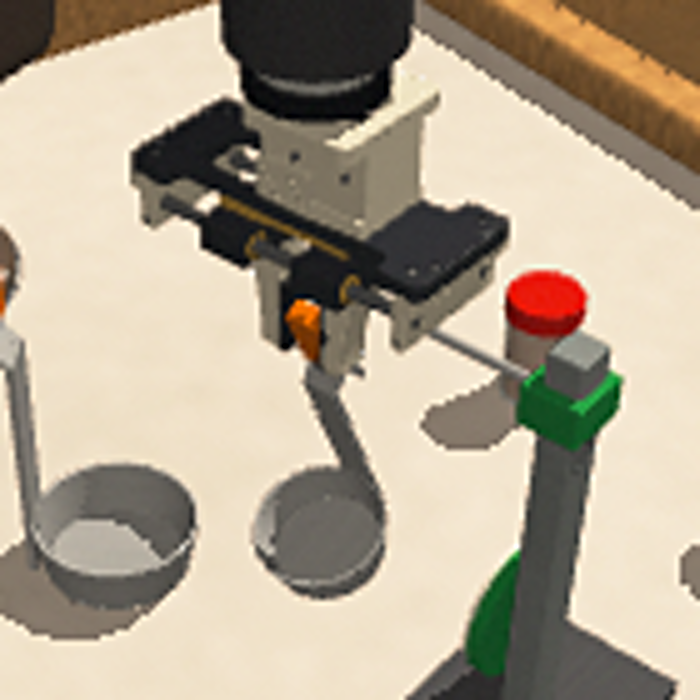

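View pics/w12c.png

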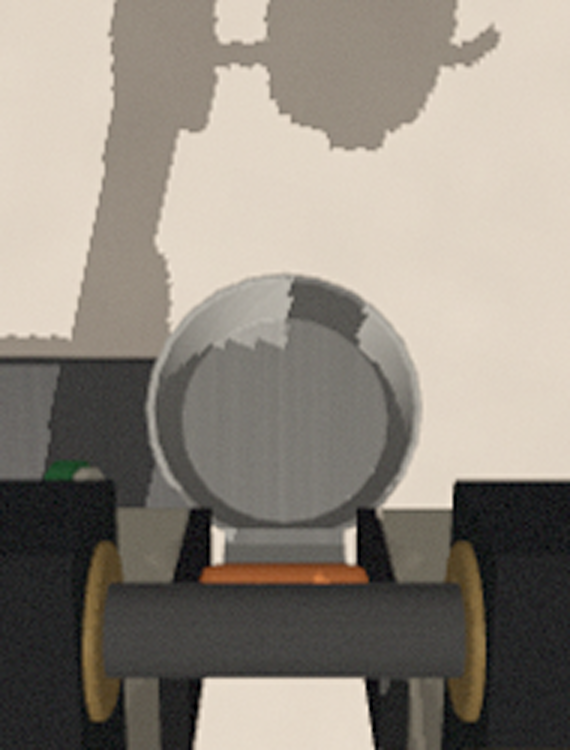

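```bash
python3 -m handwheel '[[[-0.03,0.15,0.05,0],[-0.08,0.3,0.05,0],[-0.08,0.35,0,0],[-0.08,0.35,0,0],[-0.08,0.3,0,0],[-0.05,0.2,0,0],[-0.03,0.1,0,0],[0,0,0,0]]]' && python3 - <<'E'
from h import *
cal=vision.get_calibration("wrist")
s=vision.capture("scene");cv2.imwrite("pics/s13.png",s);crop(s,250,120,350,210,8,"pics/s13c.png")
st,M=axes();yaw=np.arctan2(-M[1,2],-M[0,2]);print(st["tcp_pos"],"yaw",np.degrees(yaw),st["contact_force"])
P=pts(.395,st["tcp_pos"],yaw); seat=np.array([.592,.114,.2635])
X=np.array([np.cos(yaw),np.sin(yaw),0]);Y=np.array([-X[1],X[0],0])
d=P["hook"]-seat; print("hook rel seat x,y,z mm",(1000*np.array([d@X,d@Y,d[2]])).round(1))
for n,v in dict(hook=P["hook"],hx=P["hook"]+.012*X,lip=P["lip"],lipx=P["lip"]+.012*X,seat=seat,car=seat+.077*X,tip=seat-.036*X).items(): print(n,((proj("scene",v)-(250,120))*8).round(0))
E
```

```text
time_s: 13.85
tcp_pos: [0.5975, 0.0902, 0.3117]
eef_rot: [179.3, 89.2, 14.3]
contact_force: [0.7, -0.0, -1.6]
gripper_width: 0.0237
[0.5975538  0.08992027 0.31175393] yaw 14.901748438710687 [ 0.40032818 -0.02756865 -2.03846527]
hook rel seat x,y,z mm [-0.8 -8.  27. ]
hook [349. 231.]
hx [376. 243.]
lip [367. 233.]
lipx [393. 246.]
seat [360. 281.]
car [531. 365.]
tip [284. 243.]
```

View pics/s13c.png

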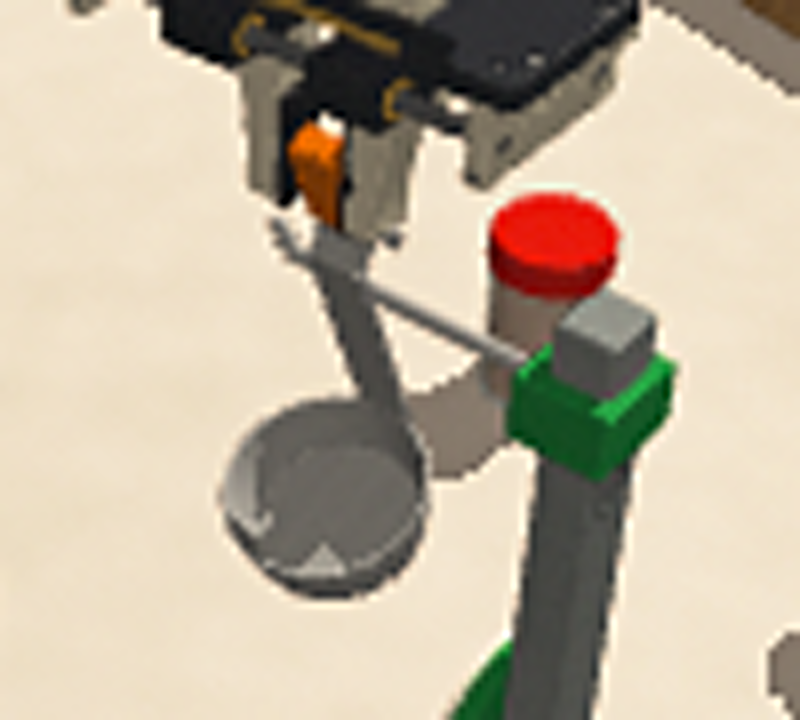

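```bash
python3 -m handwheel '[[[0.02,-0.07,0,0],[-0.01,0.03,-0.07,0],[-0.01,0.04,-0.1,0],[-0.01,0.04,-0.1,0],[-0.01,0.04,-0.1,0],[0,0.02,-0.05,0],[0,0,0,0]]]' && cat > look.py <<'E'
from h import *
import sys
tag=sys.argv[1]; lean=float(sys.argv[2]) if len(sys.argv)>2 else .395
n=int(sys.argv[3]) if len(sys.argv)>3 else 1
F=[]
for i in range(n):
    s=vision.capture("scene"); F.append(readout.get_state()["contact_force"])
F=np.array(F)
cv2.imwrite(f"pics/s{tag}.png",s);crop(s,250,120,350,210,8,f"pics/s{tag}c.png")
st,M=axes();yaw=np.arctan2(-M[1,2],-M[0,2]);print("t",st["time_s"],st["tcp_pos"],"yaw",np.degrees(yaw).round(2),"F",F.mean(0).round(2),"+-",(F.std(0)/n**.5).round(2))
P=pts(lean,st["tcp_pos"],yaw); seat=np.array([.592,.114,.2635])
X=np.array([np.cos(yaw),np.sin(yaw),0]);Y=np.array([-X[1],X[0],0])
d=P["hook"]-seat; print("hook rel seat x,y,z mm",(1000*np.array([d@X,d@Y,d[2]])).round(1))
for k,v in dict(hook=P["hook"],lipx=P["lip"]+.012*X,seat=seat,car=seat+.077*X,tip=seat-.036*X).items(): print(k,((proj("scene",v)-(250,120))*8).round(0))
E
python3 look.py 14
```

```text
time_s: 14.6
tcp_pos: [0.5967, 0.0923, 0.2925]
eef_rot: [177.1, 89.3, 11.9]
contact_force: [1.0, -0.3, -0.9]
gripper_width: 0.0238
t 14.65 [0.59676082 0.09232749 0.29268261] yaw 14.76 F [ 0.52  0.5  -1.4 ] +- [0. 0. 0.]
hook rel seat x,y,z mm [-0.9 -5.5  7.9]
hook [350. 269.]
lipx [393. 284.]
seat [360. 281.]
car [531. 365.]
tip [284. 243.]
```

View pics/s14c.png

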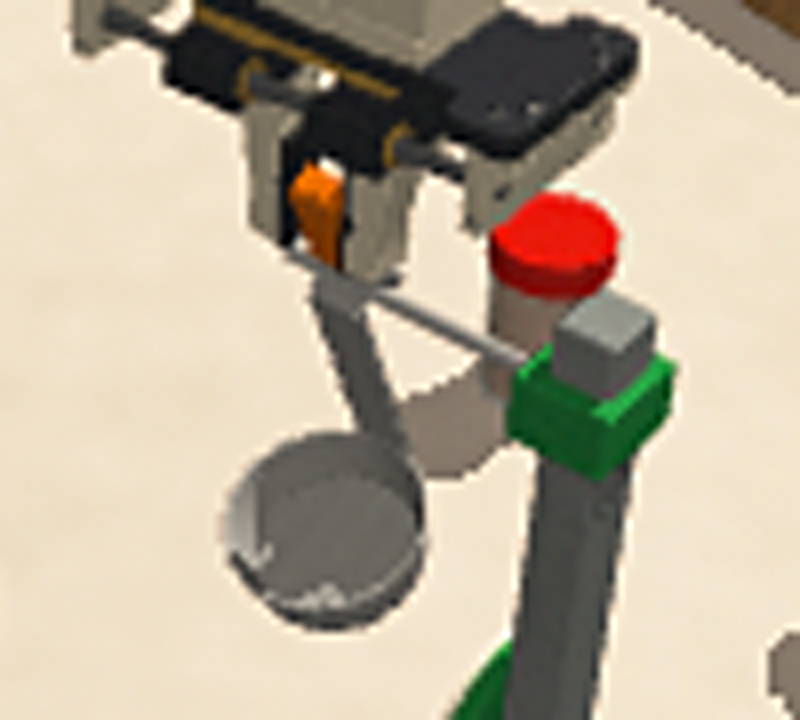

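```bash
python3 -m handwheel '[[[-0.01,0.05,-0.05,0],[-0.01,0.04,-0.05,0],[-0.01,0.03,-0.05,0],[0,0.02,-0.05,0],[0,0,-0.04,0],[0,0,-0.04,0],[0,0,0,0]]]' && python3 look.py 15 .395 10
```

```text
time_s: 15.35
tcp_pos: [0.5961, 0.0964, 0.2817]
eef_rot: [162.5, 89.2, -2.7]
contact_force: [0.2, -1.8, -0.9]
gripper_width: 0.0237
t 15.85 [0.59610685 0.09631236 0.28192113] yaw 14.74 F [ 0.34 -1.8  -0.82] +- [0.17 0.17 0.12]
hook rel seat x,y,z mm [-0.5 -1.4 -2.8]
hook [356. 288.]
lipx [398. 302.]
seat [360. 281.]
car [531. 365.]
tip [284. 243.]
```

View pics/s15c.png

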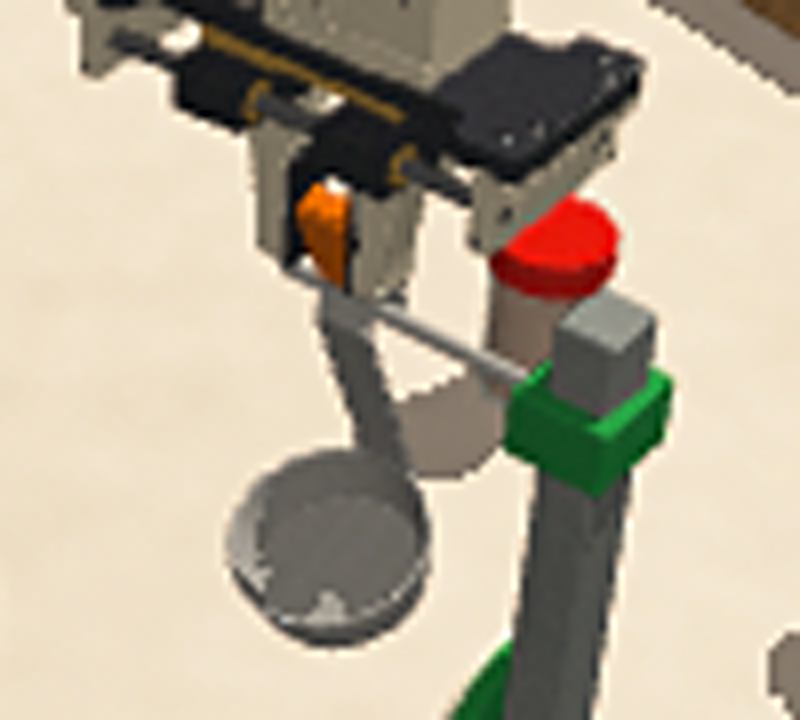

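```bash
python3 -m handwheel '[[[0.01,-0.03,0,0],[0.01,-0.03,0,0],[0.01,-0.03,0,0],[0,0,0,0]]]' && python3 look.py 16 .395 10
```

```text
time_s: 16.25
tcp_pos: [0.5974, 0.0939, 0.2818]
eef_rot: [171.9, 89.2, 6.7]
contact_force: [-0.1, -0.1, -0.1]
gripper_width: 0.024
t 16.75 [0.59736386 0.09389014 0.28180288] yaw 14.77 F [ 0.08 -0.01 -1.19] +- [0.22 0.17 0.16]
hook rel seat x,y,z mm [ 0.1 -4.1 -3. ]
hook [353. 292.]
lipx [395. 306.]
seat [360. 281.]
car [531. 365.]
tip [284. 243.]
```

View pics/s16c.png

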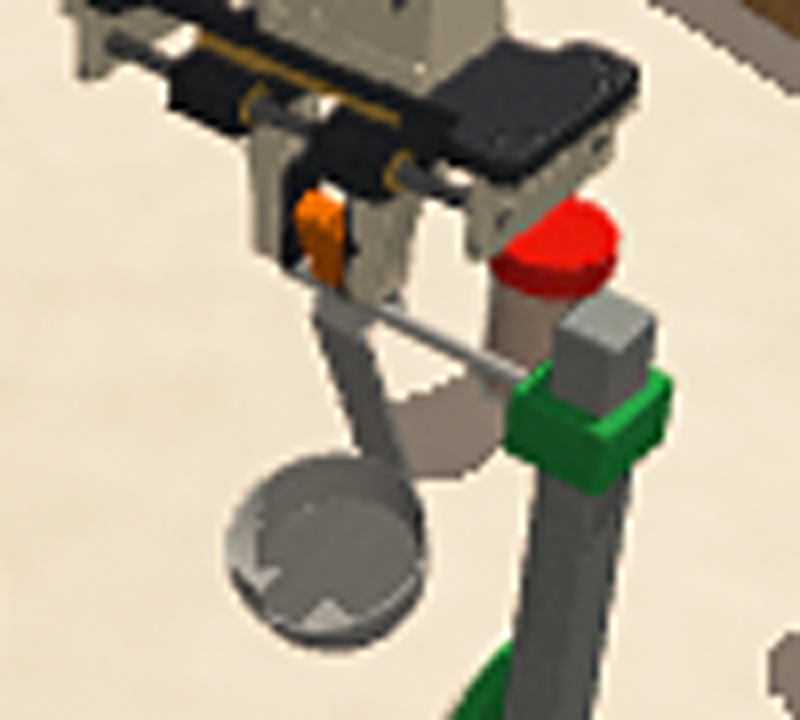

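```bash
python3 -m handwheel '[[[0,0,-0.03,0],[0,0,-0.04,0],[0,0,-0.04,0],[0,0,-0.04,0],[0,0,-0.04,0],[0,0,-0.04,0],[0,0,-0.03,0],[0,0,0,0]]]' && python3 look.py 17 .395 16
```

```text
time_s: 17.55
tcp_pos: [0.5974, 0.0938, 0.2705]
eef_rot: [170.6, 89.2, 5.3]
contact_force: [-0.9, 0.9, -0.4]
gripper_width: 0.0238
t 18.35 [0.5973877  0.09386002 0.27068469] yaw 14.77 F [-0.15  0.09 -0.39] +- [0.08 0.1  0.15]
hook rel seat x,y,z mm [  0.1  -4.1 -14.1]
hook [351. 316.]
lipx [393. 330.]
seat [360. 281.]
car [531. 365.]
tip [284. 243.]
```

View pics/s17c.png

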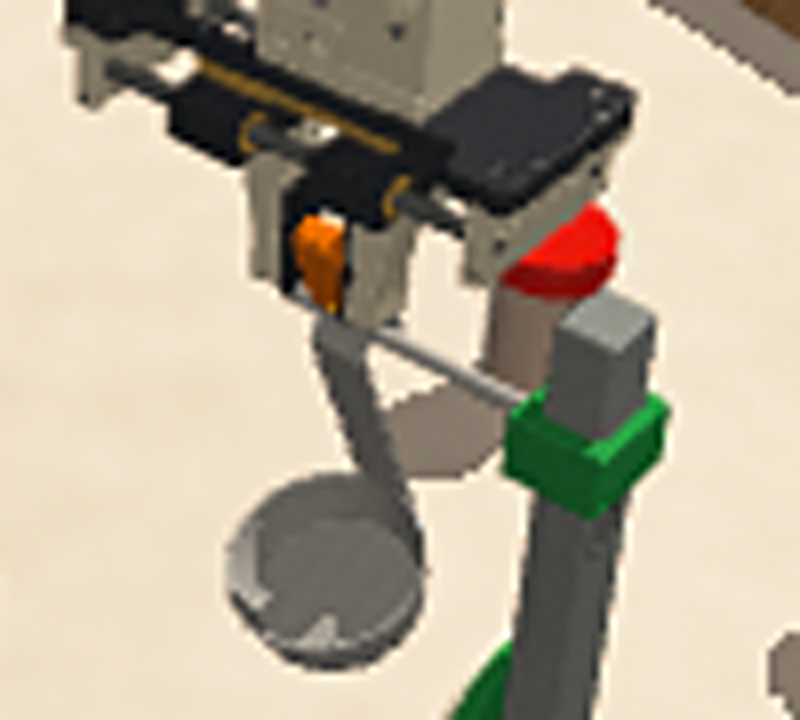

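```bash
python3 -m handwheel '[[[0,0,-0.03,0],[0,0,-0.04,0],[0,0,-0.04,0],[0,0,-0.03,0],[0,0,0,0]]]' && python3 look.py 18 .395 50
```

```text
time_s: 18.85
tcp_pos: [0.5974, 0.0938, 0.2645]
eef_rot: [171.0, 89.2, 5.7]
contact_force: [-0.2, 0.1, -0.5]
gripper_width: 0.0241
t 21.35 [0.59740813 0.09384616 0.26479276] yaw 14.77 F [-0.43  0.1   0.04] +- [0.07 0.06 0.07]
hook rel seat x,y,z mm [  0.1  -4.2 -20. ]
hook [350. 328.]
lipx [392. 342.]
seat [360. 281.]
car [531. 365.]
tip [284. 243.]
```

View pics/s18c.png

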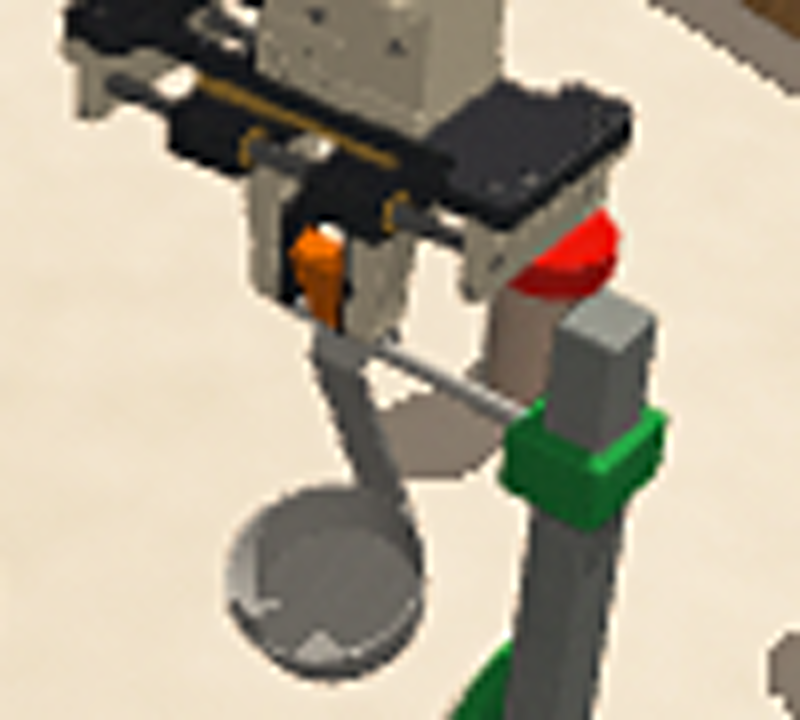

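```bash
python3 - <<'E'
from h import *
def cen(f):
    im=cv2.imread(f);hsv=cv2.cvtColor(im,cv2.COLOR_BGR2HSV); m=cv2.inRange(hsv,(45,120,30),(85,255,255)); m[:, :300]=0;m[200:]=0;m[:, 345:]=0
    ys,xs=np.nonzero(m); return np.array([xs.mean(),ys.mean()]),len(xs),ys.max(),xs.min(),xs.max()
for f in ("scene0","s14","s15","s16","s17","s18"):print(f,cen(f"pics/{f}.png"))
seat=np.array([.592,.114,.2635]);c=seat+.1*np.array([.967,.255,0])
for d in (0,.01,.02,.03): print(d,proj("scene",c-[0,0,d])-proj("scene",c))
E
```

```text
scene0 (array([322.77083333, 171.609375  ]), 192, np.int64(179), np.int64(314), np.int64(333))
s14 (array([322.77083333, 171.609375  ]), 192, np.int64(179), np.int64(314), np.int64(333))
s15 (array([322.61904762, 173.52380952]), 189, np.int64(181), np.int64(313), np.int64(333))
s16 (array([322.58510638, 173.50531915]), 188, np.int64(181), np.int64(313), np.int64(333))
s17 (array([322.07650273, 176.54098361]), 183, np.int64(184), np.int64(313), np.int64(332))
s18 (array([321.8423913 , 178.03804348]), 184, np.int64(185), np.int64(313), np.int64(332))
0 [0. 0.]
0.01 [-0.39708674  2.69415307]
0.02 [-0.78911208  5.35352106]
0.03 [-1.17617103  7.97876569]
```

```bash
python3 -m handwheel '[[[0,0,0,0],[0,0,0,0]]]' 10 8 && python3 -m handwheel '[[[0,0,0,0],[0,0,0,0],[0,0,0,0]]]' 10 3 && python3 - <<'E'
from h import *
cal=vision.get_calibration("wrist");w=vision.capture("wrist"); cv2.imwrite("pics/w19.png",w)
st,M=axes();yaw=np.arctan2(-M[1,2],-M[0,2]);print(st["tcp_pos"],"yaw",np.degrees(yaw),M[:,0])
crop(w,160,60,350,310,3,"pics/w19c.png")
for row in (188,193,198): print(row,lean_from_row(row,cal,st["tcp_pos"],yaw))
E
python3 look.py 19 .395 30
```

```text
time_s: 21.55
tcp_pos: [0.5974, 0.0939, 0.2648]
eef_rot: [171.5, 89.2, 6.2]
contact_force: [-1.0, 0.2, -0.2]
gripper_width: 0.0237
time_s: 21.85
tcp_pos: [0.5974, 0.0938, 0.2648]
eef_rot: [171.2, 89.2, 5.9]
contact_force: [-0.3, -0.9, -0.1]
gripper_width: 0.024
[0.59740681 0.0938459  0.26477458] yaw 14.771012262931675 [ 0.01415506  0.00148669 -0.99989871]
188 0.35675090490966915
193 0.3868918587325941
198 0.41703896313992533
t 23.4 [0.5973997  0.09384599 0.2647711 ] yaw 14.77 F [-0.43  0.17  0.11] +- [0.1  0.09 0.1 ]
hook rel seat x,y,z mm [  0.1  -4.2 -20. ]
hook [350. 328.]
lipx [392. 342.]
seat [360. 281.]
car [531. 365.]
tip [284. 243.]
```

View pics/w19c.png

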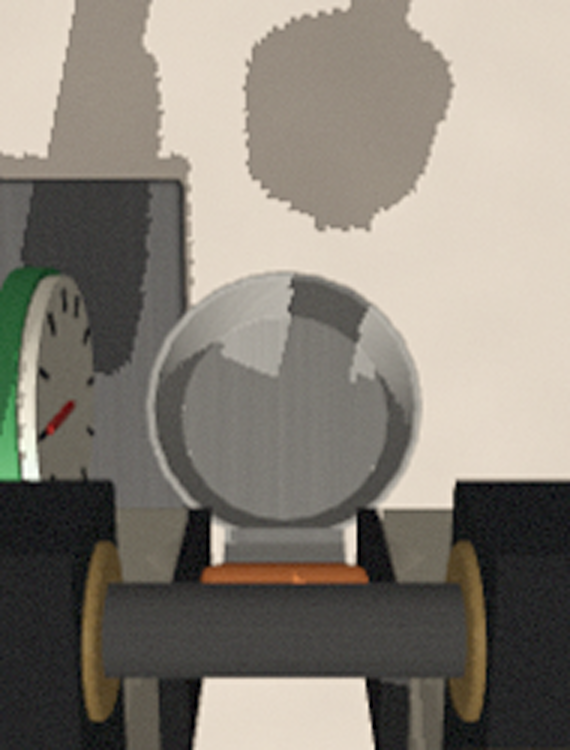

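View pics/s19c.png

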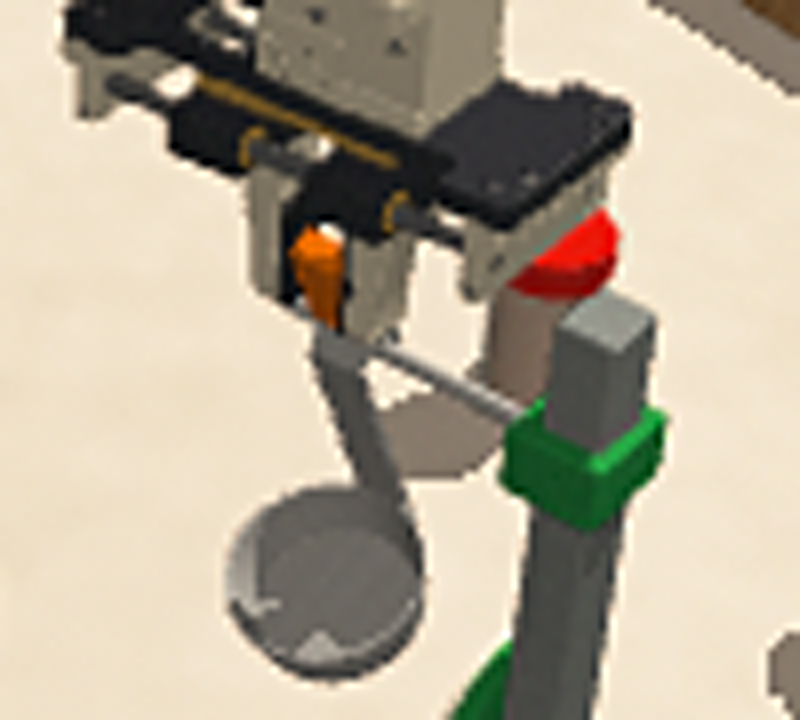

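```bash
python3 -m handwheel '[[[0,0,0,0]]]' 23.6 3 && python3 -m handwheel '[[[0,0,0,0]]]' 23.9 && python3 -m handwheel '[[[0,0,0,0]]]' 24.3 && python3 look.py 20 .395 4
```

```text
time_s: 23.5
tcp_pos: [0.5974, 0.0939, 0.2648]
eef_rot: [171.3, 89.2, 6.1]
contact_force: [0.1, -0.3, -0.1]
gripper_width: 0.0235
time_s: 23.6
tcp_pos: [0.5974, 0.0939, 0.2648]
eef_rot: [171.3, 89.2, 6.0]
contact_force: [-0.9, 0.2, -0.0]
gripper_width: 0.0237
time_s: 23.7
tcp_pos: [0.5975, 0.0938, 0.2648]
eef_rot: [171.0, 89.2, 5.8]
contact_force: [-0.2, 0.3, 0.0]
gripper_width: 0.0242
t 23.9 [0.59747789 0.09383701 0.2648491 ] yaw 14.77 F [ 0.38 -0.04  0.16] +- [0.13 0.22 0.09]
hook rel seat x,y,z mm [  0.2  -4.2 -19.9]
hook [350. 328.]
lipx [392. 342.]
seat [360. 281.]
car [531. 365.]
tip [284. 243.]
```

View pics/s20c.png

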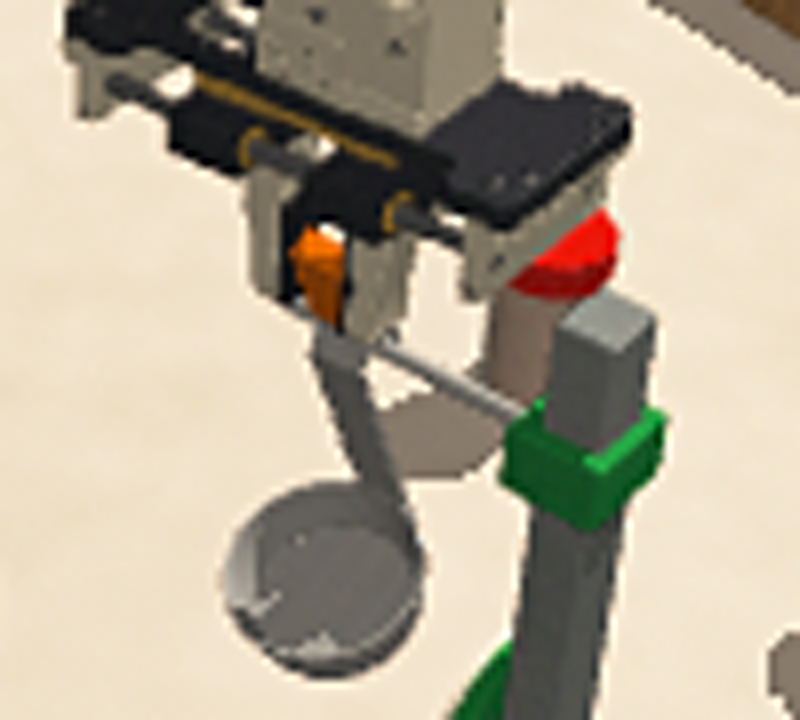

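```bash
python3 -m handwheel '[[[0,0,0,0],[0,0,0,0]]]' 26 && python3 -m handwheel '[[[0,0,0,0],[0,0,0,0],[0,0,0,0]]]' 33 && python3 look.py 21 .395 6 && python3 - <<'E'
from h import *
cv2.imwrite("pics/w21.png",vision.capture("wrist"))
E
```

```text
time_s: 24.1
tcp_pos: [0.5975, 0.0938, 0.2649]
eef_rot: [171.2, 89.2, 6.0]
contact_force: [0.1, -0.8, 0.6]
gripper_width: 0.0259
time_s: 24.4
tcp_pos: [0.5975, 0.0938, 0.2648]
eef_rot: [171.2, 89.2, 6.0]
contact_force: [-0.4, 0.3, 0.5]
gripper_width: 0.0327
t 24.7 [0.59744791 0.09381961 0.26481962] yaw 14.77 F [ 0.14  0.15 -0.03] +- [0.19 0.13 0.26]
hook rel seat x,y,z mm [  0.1  -4.2 -19.9]
hook [350. 328.]
lipx [392. 342.]
seat [360. 281.]
car [531. 365.]
tip [284. 243.]
```

View pics/s21c.png

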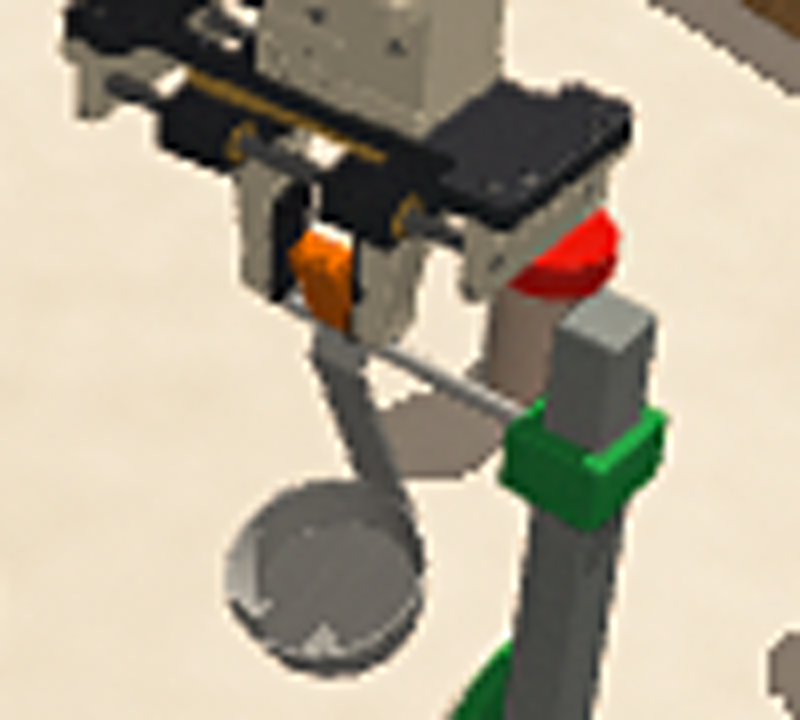

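View pics/w21.png

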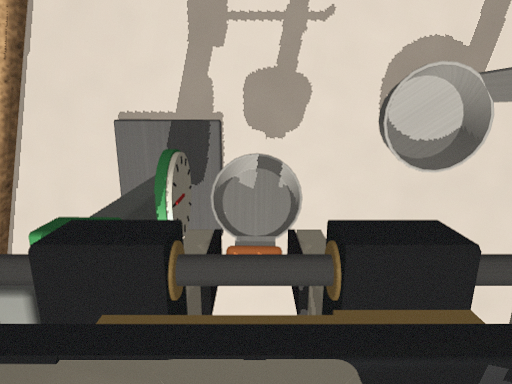

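```bash
python3 -m handwheel '[[[0,0,0.1,0],[0,0,0.3,0],[0,0,0.5,0],[0,0,0.5,0],[0,0,0.5,0],[0,0,0.4,0],[0,0,0.1,0],[0,0,0,0]]]' && python3 look.py 22 .395 1 && python3 -m handwheel '[[[0,0,0,0],[0,0,0,0],[0,0,0,0],[0,0,0,0],[0,0,0,0],[0,0,0,0],[0,0,0,0],[0,0,0,0]]]' && python3 look.py 23 .395 1 && python3 - <<'E'
from h import *
a=cv2.imread("pics/s22.png");ims=[vision.capture("scene") for i in range(6)]
for i in ims: print(cv2.absdiff(ims[0],i)[120:215,260:350].max(), end=" ")
print(cv2.absdiff(a,ims[-1])[120:215,260:350].mean())
cv2.imwrite("pics/s24.png",ims[-1]); cv2.imwrite("pics/t24.png",vision.capture("top"))
cv2.imwrite("pics/w24.png",vision.capture("wrist"))
E
```

```text
time_s: 25.55
tcp_pos: [0.5973, 0.0933, 0.3701]
eef_rot: [171.4, 89.0, 6.1]
contact_force: [-0.4, 0.3, -0.6]
gripper_width: 0.0327
t 25.6 [0.5972891  0.0932274  0.36979327] yaw 14.77 F [ 0.18 -0.24  0.62] +- [0. 0. 0.]
hook rel seat x,y,z mm [-0.2 -4.7 85. ]
hook [366.  94.]
lipx [411. 110.]
seat [360. 281.]
car [531. 365.]
tip [284. 243.]
time_s: 26.4
tcp_pos: [0.5962, 0.093, 0.3661]
eef_rot: [164.3, 89.3, -0.9]
contact_force: [0.4, 1.3, -1.1]
gripper_width: 0.0327
t 26.45 [0.59618652 0.09302751 0.36617712] yaw 14.77 F [ 0.85  0.03 -0.13] +- [0. 0. 0.]
hook rel seat x,y,z mm [-1.3 -4.6 81.4]
hook [363. 101.]
lipx [408. 117.]
seat [360. 281.]
car [531. 365.]
tip [284. 243.]
0 47 47 54 54 54 1.5478362573099416
```

View pics/s23c.png

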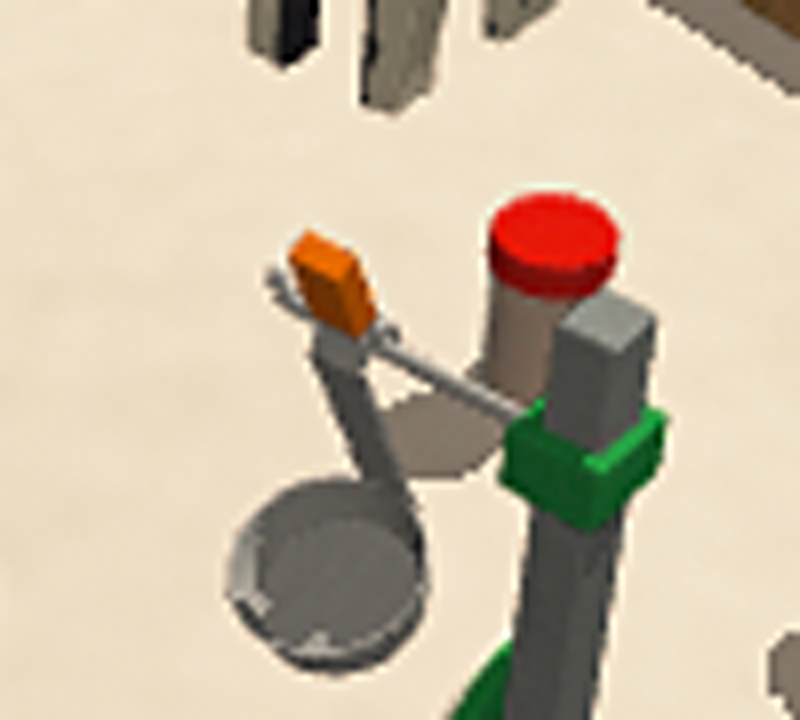

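View pics/s24.png

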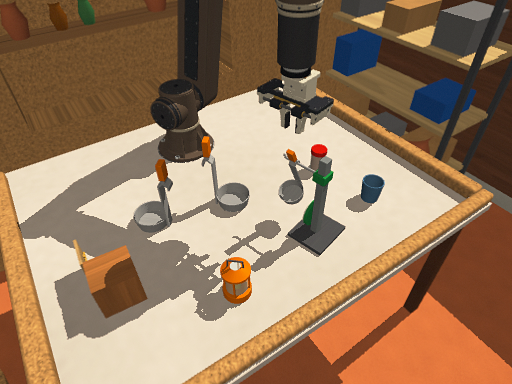

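View pics/w24.png

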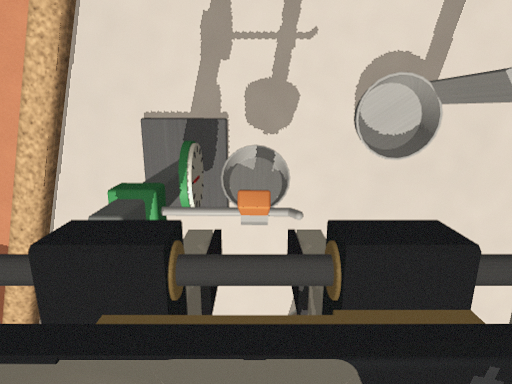

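```bash
cat > mot.py <<'E'
from h import *
ims=[cv2.cvtColor(vision.capture("scene"),cv2.COLOR_BGR2GRAY)[150:215,270:312].astype(np.float32) for i in range(16)]
print([tuple(np.round(cv2.phaseCorrelate(ims[0],i)[0],2)) for i in ims], readout.get_state()["time_s"])
E
python3 mot.py; for i in 1 2 3; do :; done
python3 -m handwheel '[[[0,0,0,0],[0,0,0,0],[0,0,0,0],[0,0,0,0],[0,0,0,0],[0,0,0,0],[0,0,0,0],[0,0,0,0]]]' >/dev/null; python3 -m handwheel '[[[0,0,0,0],[0,0,0,0],[0,0,0,0],[0,0,0,0],[0,0,0,0],[0,0,0,0],[0,0,0,0],[0,0,0,0]]]' >/dev/null; python3 -m handwheel '[[[0,0,0,0],[0,0,0,0],[0,0,0,0],[0,0,0,0],[0,0,0,0],[0,0,0,0],[0,0,0,0],[0,0,0,0]]]' ; python3 mot.py
```

```text
[(np.float64(0.5), np.float64(0.0)), (np.float64(0.5), np.float64(0.0)), (np.float64(0.51), np.float64(0.0)), (np.float64(0.5), np.float64(0.01)), (np.float64(0.51), np.float64(0.0)), (np.float64(0.51), np.float64(0.0)), (np.float64(0.5), np.float64(0.0)), (np.float64(0.49), np.float64(0.01)), (np.float64(0.49), np.float64(0.0)), (np.float64(0.5), np.float64(0.0)), (np.float64(0.5), np.float64(-0.0)), (np.float64(0.52), np.float64(0.0)), (np.float64(0.5), np.float64(-0.0)), (np.float64(0.5), np.float64(-0.0)), (np.float64(0.51), np.float64(0.01)), (np.float64(0.5), np.float64(0.0))] 27.65
time_s: 30.05
tcp_pos: [0.5962, 0.093, 0.3662]
eef_rot: [164.5, 89.3, -0.7]
contact_force: [0.1, 0.5, 0.2]
gripper_width: 0.0332
[(np.float64(0.5), np.float64(0.0)), (np.float64(0.5), np.float64(0.01)), (np.float64(0.5), np.float64(0.01)), (np.float64(0.5), np.float64(0.01)), (np.float64(0.5), np.float64(0.01)), (np.float64(0.51), np.float64(0.01)), (np.float64(0.5), np.float64(-0.01)), (np.float64(0.5), np.float64(0.01)), (np.float64(0.51), np.float64(0.0)), (np.float64(0.51), np.float64(0.0)), (np.float64(0.5), np.float64(-0.0)), (np.float64(0.5), np.float64(-0.01)), (np.float64(0.51), np.float64(0.01)), (np.float64(0.5), np.float64(0.01)), (np.float64(0.5), np.float64(0.0)), (np.float64(0.51), np.float64(-0.0))] 30.85
```

```bash
python3 - <<'E'
from h import *
def cen(f,lo,hi,box):
    im=cv2.imread(f);m=cv2.inRange(cv2.cvtColor(im,cv2.COLOR_BGR2HSV),lo,hi);u0,v0,u1,v1=box
    ys,xs=np.nonzero(m[v0:v1,u0:u1]);return (xs.mean()+u0).round(2),(ys.mean()+v0).round(2),len(xs)
for n,lo,hi,b in (("carriage",(45,120,30),(85,255,255),(300,150,345,200)),("jar lid",(0,200,80),(4,255,255),(300,140,335,158)),("lantern",(8,180,100),(18,255,255),(215,250,260,305)),("cup",(95,80,30),(125,255,255),(355,170,390,205))):
    print(n,[cen(f"pics/{f}.png",lo,hi,b) for f in ("scene0","s24")])
from plant import close_job
print(close_job())
E
```

```text
carriage [(np.float64(322.77), np.float64(171.61), 192), (np.float64(321.9), np.float64(177.99), 182)]
jar lid [(np.float64(318.68), np.float64(150.43), 159), (np.float64(318.75), np.float64(150.41), 158)]
lantern [(np.float64(236.09), np.float64(279.89), 854), (np.float64(236.1), np.float64(279.89), 851)]
cup [(np.float64(371.16), np.float64(187.85), 490), (np.float64(371.19), np.float64(187.8), 488)]
the job is handed in; nothing more can be done
None
```

The smallest scoop is hanging at rest from the rod of the scale, and I handed the job in at about 31 s. The hand-in reports no verdict.

**How it was done**
- **Grip and lean:** The moves cannot tilt the tool, so I gripped the orange block across its 24 mm width, not across the 14 mm as suggested. With a light 3 N grip I pushed the pan against the fixed wooden box, which turned the scoop to a lean of about 0.39 rad. I then locked it with a firmer grip.
- **Hooking on:** I brought the hook over the rod from its -y side. The first touch pushed sideways with 1.8 N, so I shifted about 2.5 mm in -y, which brought the side force to zero.
- **Release:** I lowered the arm in steps of 1 to 2 mm per 0.1 s. I opened the fingers in small steps once the hand force read about zero (+0.04 ± 0.07 N), then lifted straight up.

**Last checks**
- **Sink:** The arm has sunk about 24 mm, and it stayed there within about 0.2 mm when I released.
- **Rest:** The scoop moved less than 0.02 pixel over two stretches of 0.8 s.
- **Place on the rod:** The scoop sits within a few millimetres of the middle of the rod. The gripper is about 10 cm above it and touches nothing.
- **Bystanders:** The lantern, jar and cup moved less than 0.1 pixel.

**Disagreements**
- My position estimate put the hook about 4 mm to -y and 2 to 3 mm above the rod. The side force, the pictures and the steady release all show it seated, so I take that as camera and grip-offset error.
- The weight read 1.65 ± 0.11 N in the air, against about 1.5 N from the sink and hand force on the scale. That would be about 2 mm of sink.
- While the scoop was held on the scale there was an unexplained reading of about 0.4 N along the rod. It was gone after release.

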